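# Seat a bearing block on a sloping fixture and clamp it

### The arm

A 6-joint arm with a two-finger parallel gripper is mounted at the origin on a cart in front of the work surface, level with it; the furniture and walls round the work are solid. World frame = base frame: x ahead of the robot, y to its left, z up, the work surface at z = 0. Lengths are in m, angles in degrees, forces in N, time in s.
With the tool pointing down it reaches from about 0.325 to 0.9 m from the base axis. Payload 6.1 kg.
Tool frame: the origin (TCP) lies midway between the tips of the shut fingers; the grasp point (between the pads) lies hold_point_z behind it (hold_point_z is the distance from the TCP to the grasp point, in m); z points along the fingers, x is the direction in which the jaws open and shut, and the axes are right-handed (so a half turn about z gives the same grasp; the last joint's range is limited). The gripper opens to 85 mm and grips with 20 to 120 N. Pads are 22 mm wide; open, the fingers measure 114 mm over their backs; the gripper's body (76 mm by 85 mm) begins 54 mm behind the grasp point. The pads swing forward as they close: fully open they stand 13 mm farther back than shut.
Start: joints at [-82.798, 12.628, 87.462, -0, 79.91, -7.225], TCP at [0.156, -0.605, 0.231] pointing down, gripper open.
Joint ranges: [-170.65, 170.65], [-52.31, 119.04], [5.05, 147.46], [-71.25, 251.25], [11.57, 151.72], [-153.62, 153.62]. Speed limits (degrees/s): [147.25, 147.25, 172.46, 180, 180, 180].

### API

Orientations are given as [roll, pitch, yaw] about the fixed x, y, z axes, in that order (R = Rz(yaw) Ry(pitch) Rx(roll)).
In Python, from bench import * gives the robot as it stands.
- The arm moves only by the tool arm_command, never from a script. Its argument "moves" is text: rows parted by semicolons, each of 5 numbers parted by spaces: the shift along the tool's x, y, z in m, then the turn about the tool's z in rad, then the opening in per cent of the stroke, from 0 (shut) to 100 (fully open). A call has 1 to 5 rows; each row shifts and turns the pose as measured when the row begins, along the tool's axes as they then stand; what a row does not reach is not made up. A row lasts 1/8 s, in which the tool goes at most 62.5 mm and 10.7 degrees, less where a joint would pass 70% of its speed; a pose out of reach is approached as far as the arm can. A call is refused whole if a number of a shift passes 0.0625 or a number of a turn 0.188, either way. A call with a gripper value outside its range is refused whole. The fingers move at their own pace and stop on an object; "newtons" is the grip in N (left out, the last holds). Time passes only in rows, so rows that do not move let the fingers close. It gives the time, the measured TCP pose, the force and the opening at its end, in the units of the state.
- sense(): the state, without advancing time (a new reading comes with each control period).
- snapshot(name): name is "side" or "top"; returns (picture, depth): 420x560x3 uint8, blue, green, red; 420x560 float32, m along the optical axis (not along the pixel's ray), 0 where there is no reading.
- camera_model(name): a dict with "fx", "fy", "cx", "cy" (pixels), "extrinsics" (4x4, takes a point from camera to world coordinates). Camera axes: x right, y up, looking along -z (the intrinsics and any distortion apply to the point x, -y, -z); pixel columns grow to the right and rows downward; lengths in m; the calibration is good to about 2 mm. A picture is of the moment at which its call begins. camera_model takes no time and is no camera call.
- sign_off(): hands the job in, once; it reports no verdict.
The state is a dict: "clock": time; "qpos": joint angles; "qvel": joint speeds; "joint_efforts": joint torques, N m; "position": TCP position; "tool_rot": TCP orientation; "contact_force": force on the tool from outside, world axes, zero at the start; "moment": the same for the moment, N m; "gripper_width": finger opening in m.
Only numpy, scipy, OpenCV 4.12 (cv2) and the standard library are available. Lean on these libraries where they do the work, as an engineer would, in place of code of your own. Each camera call takes 0.05 s, during which the arm holds its last target.

### The job

Set the aluminium bearing block, feet down, into the channel of the blue sloping fixture so that the groove in its underside drops over the brass cross key and it sits fully down on the blue bed. The key can stand a little either way along the channel, so feel whether the block is right home before you start to swing the red-handled clamp over; then close the clamp fully onto the block's foot, let go, and leave the other things on the bench where they are.

Things in the scene. Friction and masses are not known exactly. Their poses are not given: they have to be found in the camera images.
- casting: loose aluminium bearing block, about 0.45 kg, at first flat on the bench right of the fixture. Origin: centre of the underside; z up, y along its length. Base 50 x 150 x 16 mm (x, y, z); feet flat on top at z = 16 for |y| 26 to 75. Along x under its middle runs a groove 13 mm wide, 8 mm deep. A half turn about z changes nothing: either way round is right.
- housing (a point): point in the round-topped housing on the block's middle, on its centre line 43 mm above the underside; axes as the block's. The housing is 30 mm thick in x (flat faces, good to grip), 52 mm wide in y; its crown, 60 mm above the underside, has a radius of 26 mm.
- bed: blue sloping bed, fixed. Origin: middle of the channel floor, 60 mm above the bench. z: the floor's normal, 30 degrees from vertical, leaning to the robot; x: uphill, away from the robot; y: level, along the channel. Channel |x| < 32 mm, 196 mm long, open-ended, between rails 9 mm wide and 8 mm high. A seated block has its underside on z = 0 and its x along the bed's x or -x.
- fixture: dark steel base plate of the fixture, fixed to the bench, under the bed; origin on the bench straight below the bed's origin, z up, y as the bed's. Plate x -45 to 80, y +-100 mm. On the channel floor a round-topped brass key (10 mm wide, 6.5 high) lies across, along x. Its y is NOT reported: -10 to +10 mm. A block resting on its top is 6.5 mm proud; within 3 mm sideways it is guided in.
- clamp (a joint): angle of the clamp arm: 0 = closed, the pad just touching the foot of a fully seated block; grows as it opens (1.57: arm along the bed's normal). Range -0.06 to 2.35; starts open at 1.95 to 2.2. A stiff friction hinge (0.4 N m): it stays where it is left.
- clamp_hinge (a point): point on the clamp's hinge axis, at x = 48, y = 60, z = 32 mm in the bed's frame; the axis is the bed's y. Axes as the bed's.
- clamp_handle (a point): middle of the red cross bar on the clamp arm's free end: a cylinder 18 mm thick, 36 mm long along the hinge axis (bed's y); pinched by its flat ends it turns between the fingers. At angle q it is at hinge + 116 mm * (-cos q, 0, sin q) in the bed's frame. Arm 14 mm wide (y), 12 thick, pad 44 mm from the hinge. Axes turn with the arm: x points to the hinge.
- cap: black knurled screw cap, 46 mm across, 28 mm high, standing on the bench; a bystander; origin at its underside centre
- wedge: dark plastic wedge gauge, 110 mm long, 30 mm wide, up to 34 mm high, lying on the bench; a bystander; origin at its underside centre
- green_tape: roll of green tape, 60 mm across, 24 mm high; a bystander; origin at its underside centre
- marker: white, red and green marker pen, 165 mm long, 21 mm wide, lying on the bench; a bystander; origin at its underside centre
Mind the look-alikes: they are no part of the job. Of the things that look like the casting, the larger one is meant.

How it is judged (in metres and radians):
On the way, in this order (a step that is already met when the one before it is completed fails the run):
1. the block sits fully down over the key while the clamp still stands open (z of casting in the frame of bed between -0.003 and 0.003 m and y of casting in the frame of bed between -0.02 and 0.02 m and x of casting in the frame of bed between -0.01 and 0.01 m and angle between the z axis of casting and the z axis of bed, either way round below 0.04 rad and angle between the y axis of casting and the y axis of bed, either way round below 0.12 rad and value of joint clamp above 1.4 rad and contact force between the fingers and casting below 0.3 N), for 0.2 s.
2. the clamp is closed on the block (value of joint clamp below 0.06 rad), for 0.2 s.
At the end, for the whole second after the job is handed in: The block lies at rest over the key with its underside within 3 mm of the bed's floor, tilted less than 0.04 rad from it, its long axis along the channel within 0.12 rad, its middle within 20 mm of the bed's middle along the channel and 10 mm across it, and the clamp angle is below 0.06 rad (z of casting in the frame of bed between -0.003 and 0.003 m and y of casting in the frame of bed between -0.02 and 0.02 m and x of casting in the frame of bed between -0.01 and 0.01 m and angle between the z axis of casting and the z axis of bed, either way round below 0.04 rad and angle between the y axis of casting and the y axis of bed, either way round below 0.12 rad and value of joint clamp below 0.06 rad and linear speed of casting below 0.02 m/s); the robot touches nothing.
It fails at once if the clamp is swung over (below 1.4 rad) while the block is not fully seated (value of joint clamp below 1.4 rad and not (z of casting in the frame of bed between -0.003 and 0.003 m and y of casting in the frame of bed between -0.02 and 0.02 m and x of casting in the frame of bed between -0.01 and 0.01 m and angle between the z axis of casting and the z axis of bed, either way round below 0.04 rad and angle between the y axis of casting and the y axis of bed, either way round below 0.12 rad)).
It fails at once if a bystander is moved more than 30 mm (distance of any of cap, wedge, green_tape, marker from where it was at the start of the episode above 0.03 m).
It also fails if it takes over 72 s, if anything falls off the work surface, if the arm or the gripper's body presses on something with over 40 N, if the wrist force passes 120 N, or if a joint passes its speed limit or range.

## Working session

There is one attempt and no reset: what is moved stays moved. The work goes in short steps, Python scripts to look and compute and a tool call to move; the robot and the scene stay as the last step left them, time stands still between calls to the robot, and variables do not carry over. Pictures are saved under pics/ and viewed, and the job is handed in when it is done.

Besides the shell and the picture viewer there is one more tool, called after ">>>" as name(argument=value, ...) on one line, values as JSON. arm_command: Moves the arm, as the interface text tells. Its arguments: {"type":"object","properties":{"moves":{"type":"string"},"newtons":{"type":"number"}},"required":["moves"]}

```bash
ls; mkdir -p pics; python3 - <<'E'
from bench import *
import cv2,numpy as np
s=sense();print({k:np.round(v,3) for k,v in s.items()})
for n in("side","top"):
    p,d=snapshot(n);cv2.imwrite(f"pics/{n}0.png",p);np.savez(f"{n}0.npz",p=p,d=d)
    m=camera_model(n);print(n,m)
E
```

```text
pics
{'clock': np.float64(0.0), 'qpos': array([-82.797,  12.677,  87.525,  -0.   ,  79.911,  -7.225]), 'qvel': array([ 0.023, -0.05 ,  0.045, -0.011,  0.034,  0.001]), 'joint_efforts': array([ 2.0000e-03, -4.9689e+01, -3.8939e+01, -0.0000e+00,  1.1000e-02,
       -0.0000e+00]), 'position': array([ 0.156, -0.605,  0.23 ]), 'tool_rot': array([-1.79986e+02,  1.12000e-01, -7.55720e+01]), 'contact_force': array([-0.   ,  0.917, -0.201]), 'moment': array([-0.019,  0.052, -0.009]), 'gripper_width': np.float64(0.086)}
side {'fx': 539.1959192769997, 'fy': 539.1959192769997, 'cx': 285.55600666153896, 'cy': 210.78082334110476, 'extrinsics': array([[-0.88305439,  0.25928756, -0.39113285,  0.06972452],
       [-0.46919499, -0.50280468,  0.72597763,  0.81179026],
       [-0.00842646,  0.8245953 ,  0.5656603 ,  0.83200541],
       [ 0.        ,  0.        ,  0.        ,  1.        ]])}
top {'fx': 496.8671138886224, 'fy': 496.8671138886224, 'cx': 282.6894172265637, 'cy': 207.0140708739776, 'extrinsics': array([[ 0.01467897,  0.98846525, -0.15073477,  0.40955217],
       [-0.99988202,  0.01519337,  0.00226147, -0.14746789],
       [ 0.00452555,  0.15068379,  0.98857165,  1.35762517],
       [ 0.        ,  0.        ,  0.        ,  1.        ]])}
```

View pics/side0.png

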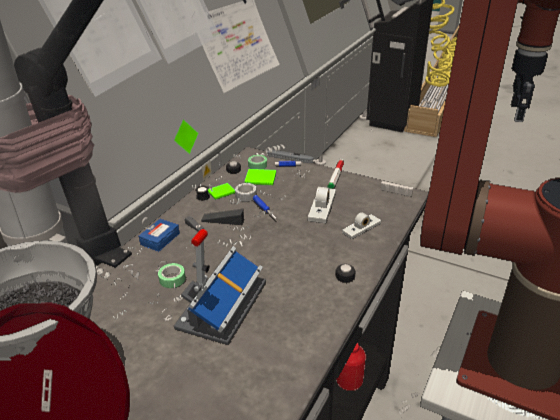

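View pics/top0.png

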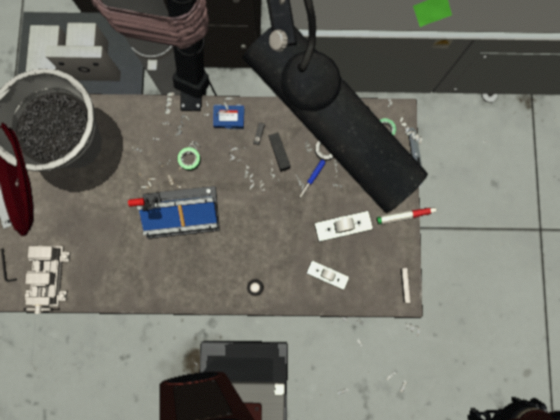

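The side view shows the fixture at about (225,290), with the large block at (320,205) next to the marker and a smaller look-alike at (362,225). In the top view the large block is at (343,225) and the fixture at (180,215). Next I'll measure both.

```bash
cat > h.py <<'E'
import numpy as np,cv2
from bench import *
def ray(n,u,v):
    m=camera_model(n);E=np.array(m["extrinsics"])
    d=np.array([(u-m["cx"])/m["fx"],-(v-m["cy"])/m["fy"],-1.0])
    return E[:3,3],E[:3,:3]@d
def onz(n,u,v,z):
    o,d=ray(n,u,v);return o+d*(z-o[2])/d[2]
def pt(n,u,v,dep):
    o,d=ray(n,u,v);return o+d*dep
def cloud(n,d):
    m=camera_model(n);E=np.array(m["extrinsics"]);v,u=np.mgrid[:420,:560]
    c=np.stack([(u-m["cx"])/m["fx"],-(v-m["cy"])/m["fy"],-np.ones(u.shape)],-1)*d[...,None]
    return c@E[:3,:3].T+E[:3,3]
def proj(n,P):
    m=camera_model(n);E=np.array(m["extrinsics"]);c=E[:3,:3].T@(np.asarray(P)-E[:3,3])
    return m["cx"]+m["fx"]*c[0]/-c[2], m["cy"]-m["fy"]*c[1]/-c[2]
E
python3 - <<'E'
from h import *
for n,boxes in (("top",[(305,195,440,295),(120,175,230,245)]),("side",[(290,150,390,250),(165,220,275,345)])):
    z=np.load(n+"0.npz");p,d=z["p"],z["d"];
    for i,b in enumerate(boxes):
        cv2.imwrite(f"pics/{n}_crop{i}.png",cv2.resize(p[b[1]:b[3],b[0]:b[2]],None,fx=5,fy=5,interpolation=cv2.INTER_CUBIC))
    C=cloud(n,d)
    for q in ((343,225),(180,225),(340,90),(340,150),(400,180),(135,203),(230,117),(190,60)) if n=="top" else ((320,205),(225,290),(200,237),(60,180),(70,30)):
        print(n,q,np.round(C[q[1],q[0]],3))
    # white things
    hsv=cv2.cvtColor(p,cv2.COLOR_BGR2HSV)
    mk=((hsv[...,1]<60)&(hsv[...,2]>150)).astype(np.uint8)
    cs,_=cv2.findContours(mk,cv2.RETR_EXTERNAL,cv2.CHAIN_APPROX_NONE)
    for c in cs:
        if 150<cv2.contourArea(c)<3000: 
            r=cv2.minAreaRect(c)
            w=C[int(r[0][1]),int(r[0][0])]; print("white",r,np.round(w,3), np.round([onz(n,*q,0.016)[:2] for q in cv2.boxPoints(r)],3).tolist())
E
```

```text
top (343, 225) [ 0.562 -0.31   0.057]
top (180, 225) [0.557 0.121 0.046]
top (340, 90) [ 0.663 -0.222  0.732]
top (340, 150) [ 0.586 -0.224  0.714]
top (400, 180) [ 0.547 -0.305  0.709]
top (135, 203) [0.586 0.189 0.229]
top (230, 117) [ 0.86  -0.001  0.039]
top (190, 60) [0.972 0.093 0.152]
white ((327.6391906738281, 274.5618591308594), (41.223052978515625, 14.722519874572754), 23.96249008178711) [ 0.434 -0.269  0.041] [[0.437, -0.215], [0.473, -0.231], [0.43, -0.332], [0.394, -0.316]]
white ((551.0, 320.0), (176.0, 16.0), 90.0) [ 0.268 -1.319 -0.834] [[0.556, -0.859], [0.557, -0.902], [0.101, -0.871], [0.1, -0.829]]
white ((396.4519958496094, 216.23597717285156), (7.244861125946045, 31.394397735595703), 79.69515228271484) [ 0.593 -0.458  0.023] [[0.595, -0.417], [0.612, -0.502], [0.592, -0.505], [0.575, -0.42]]
white ((343.26470947265625, 225.55886840820312), (19.645383834838867, 55.54065704345703), 75.96376037597656) [ 0.562 -0.31   0.057] [[0.572, -0.236], [0.611, -0.383], [0.559, -0.396], [0.52, -0.249]]
white ((188.0, 157.5), (15.0, 16.0), 90.0) [0.754 0.117 0.   ] [[0.77, 0.13
[... 2231 characters left out ...]
921875), 8.130102157592773) [0.07  0.812 0.832] [[0.578, -1.324], [0.739, -2.003], [0.683, -2.001], [0.535, -1.326]]
white ((241.46482849121094, 124.95263671875), (5.023557186126709, 327.22186279296875), 53.40068435668945) [ 1.221 -0.937 -0.152] [[1.025, 0.017], [1.048, -1.99], [1.008, -1.927], [1.005, 0.027]]
white ((514.693115234375, 45.411556243896484), (12.745779037475586, 83.61231231689453), 12.26477336883545) [0.07  0.812 0.832] [[0.289, -1.42], [0.43, -2.821], [0.355, -2.786], [0.24, -1.412]]
white ((55.696754455566406, 6.8050537109375), (18.145421981811523, 26.91771125793457), 32.7352294921875) [ 1.459 -0.335  0.433] [[2.857, -1.379], [3.235, -1.836], [2.934, -1.682], [2.614, -1.27]]
```

View pics/top_crop0.png

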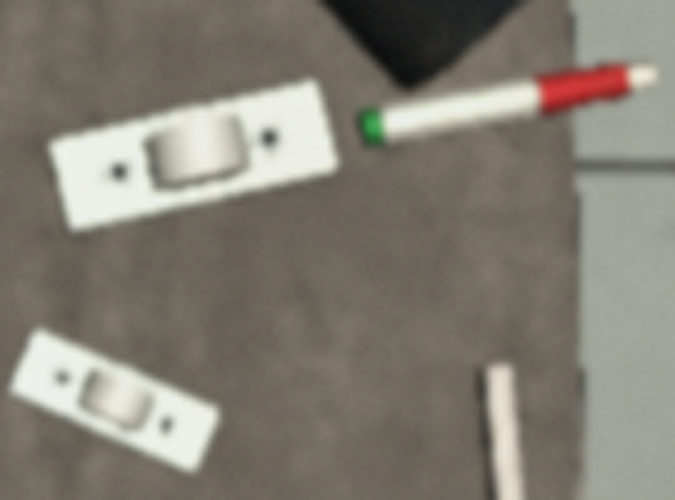

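View pics/top_crop1.png

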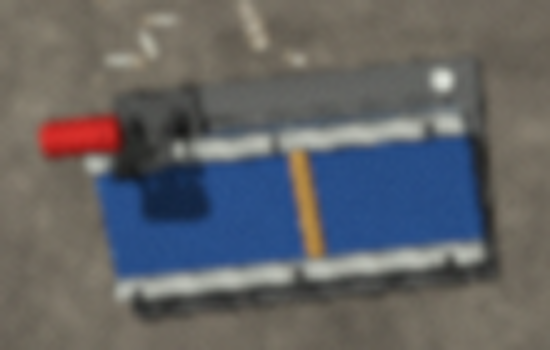

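View pics/side_crop1.png

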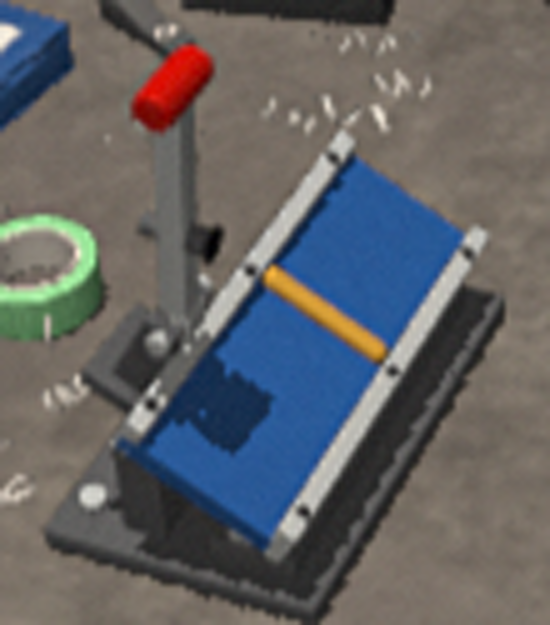

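View pics/side_crop0.png

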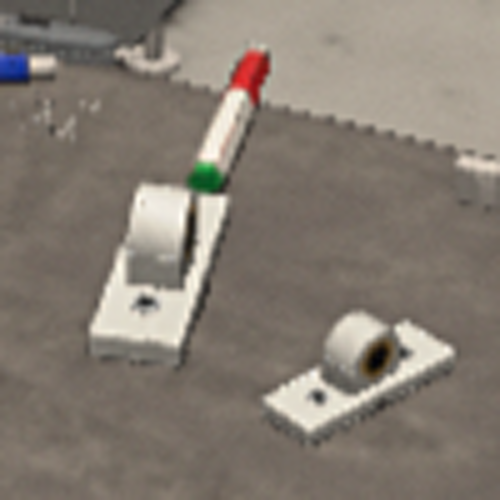

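```bash
python3 - <<'E'
from h import *
for n in("top","side"):
    z=np.load(n+"0.npz");p,d=z["p"],z["d"];C=cloud(n,d);hsv=cv2.cvtColor(p,cv2.COLOR_BGR2HSV)
    H,S,V=hsv[...,0],hsv[...,1],hsv[...,2]
    ok=d>0
    reg=(abs(C[...,0]-.56)<.12)&(abs(C[...,1]-.12)<.14)&ok&(C[...,2]>0.01)&(C[...,2]<.3)
    bl=reg&(H>100)&(H<125)&(S>100)
    blm=bl&(C[...,2]<.12)
    P=C[blm]; 
    A=np.c_[P[:,:2],np.ones(len(P))];c,*_=np.linalg.lstsq(A,P[:,2],rcond=None)
    for _ in range(3):
        r=P[:,2]-A@c; k=abs(r)<.004; c,*_=np.linalg.lstsq(A[k],P[k,2],rcond=None)
    nn=np.array([-c[0],-c[1],1]);nn/=np.linalg.norm(nn);print(n,"plane",len(P),k.sum(),"n",nn.round(3),"tilt",np.degrees(np.arccos(nn[2])),"yaw",np.degrees(np.arctan2(-nn[1],-nn[0])), "std",r[k].std())
    Q=P[k]; 
    # cross section in plan
    yaw=np.arctan2(-nn[1],-nn[0]);
    for nm,m in(("blue",bl),("brass",reg&(H>8)&(H<28)&(S>120)&(V>90)),("red",reg&((H<8)|(H>172))&(S>150)&(V>80))):
        cs,_=cv2.findContours(m.astype(np.uint8),cv2.RETR_EXTERNAL,cv2.CHAIN_APPROX_NONE)
        cc=max(cs,key=cv2.contourArea);rr=cv2.minAreaRect(cc);mm=np.zeros(m.shape,np.uint8);cv2.drawContours(mm,[cc],-1,1,-1)
        W=C[(mm>0)&m];print(nm,rr,"med",np.median(W,0).round(4),"mean",W.mean(0).round(4))
        if nm!="red":
            # rays onto the measured plane
            for q in cv2.boxPoints(rr):
                o,dd=ray(n,*q);t=(c[2]+c[:2]@o[:2]-o[2])/(dd[2]-c[:2]@dd[:2]);print("   ",(o+t*dd).round(4))
E
```

```text
top plane 1399 1150 n [-0.491 -0.063  0.869] tilt 29.69240357874255 yaw 7.269550432622673 std 0.002035367677672568
blue ((159.256103515625, 217.80487060546875), (20.65069580078125, 38.761470794677734), 83.6598129272461) med [0.5735 0.173  0.0597] mean [0.5734 0.1723 0.0609]
    [0.5925 0.2245 0.0741]
    [0.6053 0.1247 0.0742]
    [0.5547 0.1222 0.0454]
    [0.5417 0.2236 0.0454]
brass ((180.91891479492188, 215.51351928710938), (19.39908218383789, 2.3015859127044678), 80.53767395019531) med [0.581  0.1157 0.0667] mean [0.5801 0.1158 0.0662]
    [0.6035 0.1227 0.0731]
    [0.6046 0.1168 0.0732]
    [0.5575 0.1115 0.0462]
    [0.5564 0.1176 0.046 ]
red ((135.5297088623047, 201.7970428466797), (6.467741966247559, 15.423076629638672), 84.2894058227539) med [0.5872 0.1865 0.2341] mean [0.5878 0.1865 0.2342]
side plane 2104 1956 n [-0.491 -0.061  0.869] tilt 29.631196652079197 yaw 7.06093649585567 std 0.0017375983917358184
blue ((214.8625946044922, 301.90301513671875), (35.225738525390625, 43.63570022583008), 35.21759033203125) med [0.5747 0.1796 0.0607] mean [0.5745 0.1777 0.0606]
    [0.5996 0.2343 0.0795]
    [0.6149 0.1251 0.0804]
    [0.5507 0.1174 0.0437]
    [0.5402 0.2272 0.0455]
brass ((229.56591796875, 282.4087219238281), (28.598962783813477, 4.053396701812744), 35.83765411376953) med [0.5804 0.1179 0.0668] mean [0.5801 0.118  0.0662]
    [0.6077 0.1223 0.0762]
    [0.6091 0.1112 0.0762]
    [0.5565 0.1057 0.0462]
    [0.5555 0.1168 0.0464]
red ((199.0975799560547, 236.8780517578125), (9.05807876586914, 18.428504943847656), 38.65980911254883) med [0.5845 0.1924 0.234 ] mean [0.5851 0.191  0.2333]
```

```bash
python3 - <<'E'
from h import *
for n in("top","side"):
    z=np.load(n+"0.npz");p,d=z["p"],z["d"];C=cloud(n,d);hsv=cv2.cvtColor(p,cv2.COLOR_BGR2HSV)
    H,S,V=hsv[...,0],hsv[...,1],hsv[...,2]
    reg=(abs(C[...,0]-.57)<.12)&(abs(C[...,1]-.12)<.16)&(d>0)
    bl=(reg&(H>100)&(H<125)&(S>100)&(C[...,2]<.1)&(C[...,2]>.03))
    br=reg&(H>8)&(H<28)&(S>120)&(V>90)
    # ray-cast mask pixels on floor plane: nominal 30deg, height 60 at origin
    # direction of the long edges: fit with minAreaRect of metric blue points
    yaw=np.radians(7.0)
    for it in range(3):
        ex=np.array([np.cos(yaw)*np.cos(np.pi/6),np.sin(yaw)*np.cos(np.pi/6),.5]);ey=np.array([-np.sin(yaw),np.cos(yaw),0]);ez=np.cross(ex,ey)
        O=np.array([.57,.12,.06])
        if it: O=O0
        def cast(m,h=0):
            v,u=np.nonzero(m);return np.array([ (lambda o,dd:o+dd*((h-(o-O)@ez)/(dd@ez)))(*ray(n,a,b)) for a,b in zip(u,v)])
        P=cast(bl|br)-O;x,y=P@ex,P@ey
        r=cv2.minAreaRect(np.c_[x,y].astype(np.float32)*1000)
        B=np.array([np.percentile(x,[1,99]),np.percentile(y,[.5,99.5])])
        # z=.06 line: x0 at world height .06
        mid=O+ex*B[0].mean()+ey*B[1].mean()
        O0=mid.copy()
        print(n,"rect",r,"ext",(B*1000).round(1).tolist(),"mid",mid.round(4),"depthz:",)
        # slope of rows: upper/lower edge fit
        ys=np.linspace(B[1][0]+.01,B[1][1]-.01,20);lo=[];hi=[]
        for a in ys:
            k=abs(y-a)<.005
            if k.sum()>5: lo.append((a,x[k].min()));
        lo=np.array(lo);s=np.polyfit(lo[:,0],lo[:,1],1)[0];print("  lower edge slope deg",np.degrees(np.arctan(s)))
    Cd=C[bl];print("  depth off plane mm",np.median((Cd-O0)@ez)*1000)
    P=cast(br,.0055)-O0;print("  brass x,y",(P@ex).mean(),(P@ey).mean(),np.percentile(P@ex,[1,99]), "yaw of key",np.degrees(np.polyfit(P@ex,P@ey,1)[0]))
    rd=reg&((H<8)|(H>172))&(S>150)&(V>80);R=C[rd]-O0;print("  red",R.mean(0)@ex,R.mean(0)@ey,R.mean(0)@ez, (np.median(R@ey)))
E
```

```text
top rect ((10.647933959960938, 2.715179443359375), (58.01411056518555, 194.1271209716797), 0.1091897264122963) ext [[-17.7, 38.7], [-93.5, 98.6]] mid [0.5787 0.1237 0.0652] depthz:
  lower edge slope deg -0.22111085285073287
top rect ((0.19034576416015625, 0.1413726806640625), (58.01411056518555, 194.12709045410156), 0.10919083654880524) ext [[-28.2, 28.2], [-96.1, 96.1]] mid [0.5787 0.1237 0.0652] depthz:
  lower edge slope deg -0.22111085285070675Traceback (most recent call last):
  File "<stdin>", line 17, in <module>
  File "<stdin>", line 16, in cast
  File "h.py", line 4, in ray
    m=camera_model(n);E=np.array(m["extrinsics"])
ValueError: time passes only in moves, steps and waits
```

```bash
python3 - <<'E'
import re
s=open('h.py').read()
s=s.replace("from bench import *","from bench import *\nimport functools,pickle,os\n_cm=camera_model\ndef camera_model(n):\n    f=f'cm_{n}.pkl'\n    if not os.path.exists(f): pickle.dump(_cm(n),open(f,'wb'))\n    return pickle.load(open(f,'rb'))\ncamera_model=functools.lru_cache(camera_model)")
open('h.py','w').write(s)
E
python3 - <<'E'
from h import *
ya=np.radians(7.0)
ex=np.array([np.cos(ya)*np.cos(np.pi/6),np.sin(ya)*np.cos(np.pi/6),.5]);ey=np.array([-np.sin(ya),np.cos(ya),0]);ez=np.cross(ex,ey)
O=np.array([.57,.12,.06])
for n in("top","side"):
    z=np.load(n+"0.npz");p,d=z["p"],z["d"];C=cloud(n,d);hsv=cv2.cvtColor(p,cv2.COLOR_BGR2HSV)
    H,S,V=hsv[...,0],hsv[...,1],hsv[...,2]
    reg=(abs(C[...,0]-.57)<.12)&(abs(C[...,1]-.12)<.16)&(d>0)
    bl=(reg&(H>100)&(H<125)&(S>100)&(C[...,2]<.1)&(C[...,2]>.03))
    br=reg&(H>8)&(H<28)&(S>120)&(V>90)
    rail=reg&(S<40)&(V>120)&(C[...,2]<.11)&(C[...,2]>.03)
    # dist of bed plane from origin guess
    off=np.median((C[bl]-O)@ez); print(n,"plane off mm",off*1000)
    for nm,m in(("blue",bl),("brass",br),("rail",rail)):
        Q=C[m]-O;x,y,zz=Q@ex,Q@ey,Q@ez
        print(nm,m.sum(),"x",np.percentile(x,[1,50,99]).round(4),"y",np.percentile(y,[1,50,99]).round(4),"z",np.percentile(zz,[5,50,95]).round(4))
        if nm=="rail":
            for k in(x>np.median(x),x<=np.median(x)):
                f=np.polyfit(y[k],x[k],1);print("   rail x med",np.median(x[k]),"slope",np.degrees(f[0]),"y",np.percentile(y[k],[1,99]),"z",np.median(zz[k]))
    rd=reg&((H<8)|(H>172))&(S>150)&(V>80);R=C[rd]-O;print(" red",R@ex@np.ones(len(R))/len(R),np.percentile(R@ey,[1,50,99]),(R@ez).mean())
    cv2.imwrite(f"pics/{n}_rail.png",(rail*255).astype(np.uint8)[160:350])
E
```

```text
top plane off mm -5.379519495480257
blue 1390 x [-0.0199  0.0084  0.0371] y [-0.0915  0.0103  0.0994] z [-0.0096 -0.0054 -0.0014]
brass 47 x [-0.0158  0.0116  0.0375] y [-0.0084 -0.0053 -0.0027] z [-0.0028  0.0004  0.0039]
rail 511 x [-0.0309 -0.0218  0.0512] y [-0.0902 -0.0105  0.1014] z [-0.0079  0.0012  0.0068]
   rail x med 0.04790127469077628 slope -0.615360226033292 y [-0.09138151  0.10139464] z 0.0010172107460194421
   rail x med -0.025566489461964007 slope -0.11512326408079811 y [-0.08815535  0.10087207] z 0.001441494287267993
 red 0.10802242170042443 [0.0467409  0.0638427  0.11481268] 0.13349968859354913
side plane off mm -4.635097172624453
blue 2099 x [-0.0207  0.0102  0.041 ] y [-0.0904  0.0255  0.1025] z [-0.0082 -0.0046 -0.0019]
brass 109 x [-0.0182  0.0121  0.0402] y [-0.0091 -0.0028  0.0014] z [-0.0036  0.0007  0.0037]
rail 530 x [-0.03   -0.0221  0.0516] y [-0.0932  0.0043  0.1011] z [0.0004 0.0035 0.0062]
   rail x med 0.04677309890636945 slope 0.7025723481740301 y [-0.09342105  0.10153861] z 0.003371139011195273
   rail x med -0.02609324486216508 slope -0.05130849000112581 y [-0.09220779  0.10025493] z 0.0036138869037582247
 red 0.10713554551470578 [0.04758711 0.06993577 0.08371283] 0.1382590054576288
```

```bash
python3 - <<'E'
import bench
print([n for n in dir(bench) if not n.startswith('_')])
for n in dir(bench):
    if 'hold' in n.lower(): print(n,getattr(bench,n))
s=bench.sense();print(s.keys(),s['position'],s['tool_rot'])
E
```

```text
['Unreachable', 'camera_model', 'hold_point_z', 'sense', 'sign_off', 'snapshot']
hold_point_z 0.0187
dict_keys(['clock', 'qpos', 'qvel', 'joint_efforts', 'position', 'tool_rot', 'contact_force', 'moment', 'gripper_width']) [ 0.15564996 -0.60472237  0.23032224] [-1.79985945e+02  1.01978427e-01 -7.55721875e+01]
```

```bash
python3 - <<'E'
from h import *
# block: cloud-based check in both views, top of feet plane & housing
for n in("top","side"):
    z=np.load(n+"0.npz");p,d=z["p"],z["d"];C=cloud(n,d);hsv=cv2.cvtColor(p,cv2.COLOR_BGR2HSV)
    b=(hsv[...,1]<60)&(hsv[...,2]>130)&(abs(C[...,0]-.566)<.08)&(abs(C[...,1]+.316)<.09)&(d>0)&(C[...,2]>.006)
    feet=b&(C[...,2]<.026); hs=b&(C[...,2]>.036)
    v,u=np.nonzero(feet)
    if n=="top":
        pts=np.array([onz(n,a,c,.016)[:2] for a,c in zip(u,v)])
    else: 
        pts=C[feet][:,:2]
    print(n,feet.sum(),cv2.minAreaRect((pts*1000).astype(np.float32)),"z",np.median(C[feet][:,2]))
    print(" housing",hs.sum(),C[hs].mean(0).round(4),C[hs].max(0).round(4),cv2.minAreaRect((C[hs][:,:2]*1000).astype(np.float32)))
    print(" bench z",np.median(C[(abs(C[...,0]-.5)<.05)&(abs(C[...,1]+.1)<.05)][:,2]))
E
```

```text
top 765 ((563.7930297851562, -315.125732421875), (50.36420822143555, 150.3331756591797), 13.832646369934082) z 0.016142121107231677
 housing 219 [ 0.5631 -0.3144  0.0545] [ 0.5838 -0.288   0.0669] ((563.7601318359375, -315.5633850097656), (30.55283546447754, 51.444297790527344), 13.3682279586792)
 bench z -7.88958711612775e-05
side 313 ((564.3361206054688, -313.9573059082031), (50.16508865356445, 153.64634704589844), 13.716367721557617) z 0.017983543230862487
 housing 166 [ 0.5613 -0.3038  0.0521] [ 0.5787 -0.2866  0.0661] ((564.4213256835938, -313.8802490234375), (30.674606323242188, 55.080596923828125), 13.309277534484863)
 bench z 0.001823250617335459
```

```bash
cat >> h.py <<'E'
def delta(P,yaw=None):
    from scipy.spatial.transform import Rotation as R
    s=sense();r=R.from_euler('xyz',s['tool_rot'],degrees=True)
    d=r.inv().apply(np.asarray(P)-s['position'])
    t=0 if yaw is None else -np.radians(yaw-s['tool_rot'][2])
    print("clk",round(float(s['clock']),2),"pos",np.round(s['position'],4),"rot",np.round(s['tool_rot'],2),"w",round(float(s['gripper_width']),4),"F",np.round(s['contact_force'],2),"M",np.round(s['moment'],2))
    print("tool delta",np.round(d,4),"turn",round(float(t),4),"n62:",np.linalg.norm(d)/.0625)
def st(): delta(sense()['position'])
E
python3 -c "
from h import *
delta([.564,-.3148,.23],-76.4)"
```

```text
clk 0.1 pos [ 0.1556 -0.6047  0.2303] rot [-1.7999e+02  1.0000e-01 -7.5570e+01] w 0.0853 F [-0.14 -0.29 -0.2 ] M [-0.03  0.03 -0.07]
tool delta [-0.179  -0.4677  0.0008] turn 0.0144 n62: 8.012867098426009
```

>>> arm_command(moves="-0.018 -0.0468 0 0 100;-0.018 -0.0468 0 0 100;-0.018 -0.0468 0 0 100;-0.018 -0.0468 0 0 100;-0.018 -0.0468 0 0.014 100", newtons=30)

```text
clock: 0.72
position: [0.3618, -0.4565, 0.2274]
tool_rot: [180.0, 0.3, -76.8]
contact_force: [0.4, -1.6, -0.1]
gripper_width: 0.0855
```

```bash
python3 -c "
from h import *
delta([.564,-.3148,.15],-76.4)"
```

```text
clk 0.72 pos [ 0.3618 -0.4565  0.2274] rot [179.96   0.34 -76.83] w 0.0855 F [ 0.37 -1.55 -0.14] M [-0.05  0.03 -0.04]
tool delta [-0.0915 -0.2292  0.0777] turn -0.0075 n62: 4.1402102172053965
```

>>> arm_command(moves="-0.018 -0.045 0 0 100;-0.018 -0.045 0 0 100;-0.018 -0.045 0.01 0 100;-0.018 -0.045 0.02 0 100;-0.018 -0.045 0.02 0 100")

```text
clock: 1.35
position: [0.5666, -0.3118, 0.1768]
tool_rot: [-180.0, 0.3, -76.8]
contact_force: [0.7, 0.0, 0.0]
gripper_width: 0.0851
```

```bash
python3 -c "
from h import *
delta([.564,-.3148,.10],-76.4)"
```

```text
clk 1.35 pos [ 0.5666 -0.3118  0.1768] rot [-180.      0.26  -76.83] w 0.0851 F [0.67 0.02 0.05] M [-0.07  0.01 -0.02]
tool delta [0.0027 0.0032 0.0768] turn -0.0076 n62: 1.2303432057749975
```

>>> arm_command(moves="0.002 0.003 0.035 -0.007 100;0 0 0.035 0 100;0 0 0 0 100")

```text
clock: 1.72
position: [0.5655, -0.3088, 0.1013]
tool_rot: [179.8, 0.5, -76.0]
contact_force: [-0.4, 0.1, -1.0]
gripper_width: 0.0857
```

```bash
python3 -c "
from h import *
delta([.564,-.3148,.022],-76.4)"
```

```text
clk 1.73 pos [ 0.5655 -0.3088  0.1013] rot [179.83   0.54 -76.05] w 0.0857 F [-0.38  0.14 -1.02] M [-0.01  0.05  0.02]
tool delta [0.0062 0.0027 0.0792] turn 0.0061 n62: 1.2724233766480004
```

>>> arm_command(moves="0.006 0.003 0.03 0.006 100;0 0 0.02 0 100;0 0 0 0 100")

```text
clock: 2.1
position: [0.5657, -0.3168, 0.0541]
tool_rot: [-180.0, 0.3, -76.4]
contact_force: [-0.2, -0.2, -0.7]
gripper_width: 0.0854
```

```bash
python3 -c "
from h import *
delta([.564,-.3148,.022],-76.4)"
```

```text
clk 2.1 pos [ 0.5657 -0.3168  0.0541] rot [-179.99    0.33  -76.43] w 0.0854 F [-0.22 -0.2  -0.65] M [0.01 0.01 0.02]
tool delta [-0.0022  0.0011  0.0321] turn -0.0005 n62: 0.5157127993693087
```

>>> arm_command(moves="-0.002 0.001 0.016 0 100;0 0.001 0.016 0 100;0 0 0 0 100")

```text
clock: 2.48
position: [0.5646, -0.3161, 0.0231]
tool_rot: [-179.8, 0.2, -76.4]
contact_force: [0.0, -0.5, -0.1]
gripper_width: 0.0855
```

```bash
python3 - <<'E'
from h import *
delta([.564,-.3148,.022],-76.4)
p,d=snapshot("side");cv2.imwrite("pics/g1.png",cv2.resize(p[110:260,240:440],None,fx=4,fy=4))
E
```

```text
clk 2.48 pos [ 0.5646 -0.3161  0.0231] rot [-1.7984e+02  1.5000e-01 -7.6420e+01] w 0.0855 F [ 0.01 -0.54 -0.07] M [-0.03 -0.01  0.02]
tool delta [-0.0014  0.0003  0.0011] turn -0.0004 n62: 0.028184489188789002
```

View pics/g1.png

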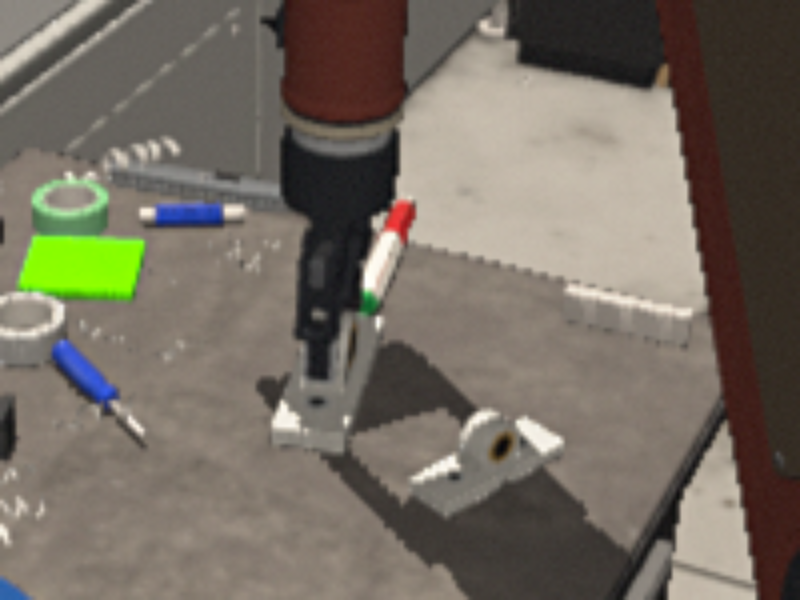

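The view shows the fingers on either side of the housing at (320,350), with their tips above the feet. I'll close on it.

>>> arm_command(moves="0 0 0 0 40;0 0 0 0 40;0 0 0 0 40;0 0 0 0 40", newtons=40)

```text
clock: 3.02
position: [0.566, -0.3168, 0.0252]
tool_rot: [-179.7, 0.0, -76.4]
contact_force: [-0.3, 0.1, -2.8]
gripper_width: 0.0508
```

>>> arm_command(moves="0 0 -0.02 0 40;0 0 -0.04 0 40;0 0 -0.05 0 40;0 0 -0.05 0 40;0 0 0 0 40")

```text
clock: 3.65
position: [0.5632, -0.3157, 0.1904]
tool_rot: [-179.9, 0.3, -76.4]
contact_force: [0.6, -0.9, -4.5]
gripper_width: 0.0511
```

```bash
python3 - <<'E'
from h import *
delta([.58,.12,.20],-83)
p,d=snapshot("side");cv2.imwrite("pics/g2.png",cv2.resize(p[60:260,240:440],None,fx=3,fy=3))
E
```

```text
clk 3.65 pos [ 0.5632 -0.3157  0.1904] rot [-179.93    0.28  -76.42] w 0.0511 F [ 0.59 -0.89 -4.52] M [-0.09 -0.05 -0.  ]
tool delta [-0.4196 -0.1186 -0.0074] turn 0.1148 n62: 6.977716254618874
```

View pics/g2.png

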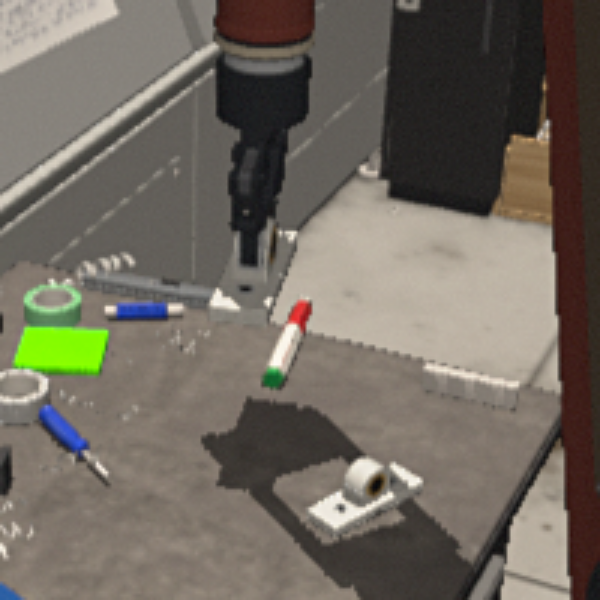

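```bash
python3 -c "
from h import *
delta([.5326,.1114,.20],-83)"
```

```text
clk 3.7 pos [ 0.5617 -0.3145  0.1869] rot [179.86   0.51 -76.42] w 0.0505 F [ 0.5   0.07 -4.76] M [ 0.05  0.03 -0.02]
tool delta [-0.421  -0.0717 -0.0095] turn 0.1148 n62: 6.834170654108008
```

>>> arm_command(moves="-0.03 -0.005 -0.003 0.02 40;-0.045 -0.008 -0.003 0.025 40;-0.045 -0.008 0 0.025 40;-0.045 -0.008 0 0.025 40;-0.045 -0.008 0 0.02 40")

```text
clock: 4.32
position: [0.551, -0.0957, 0.1819]
tool_rot: [178.7, 1.1, -83.6]
contact_force: [1.5, 0.1, -4.2]
gripper_width: 0.0505
```

```bash
python3 -c "
from h import *
delta([.5326,.1114,.20],-83)"
```

```text
clk 4.33 pos [ 0.551  -0.0957  0.1819] rot [178.74   1.14 -83.63] w 0.0505 F [ 1.47  0.1  -4.22] M [-0.02 -0.09  0.01]
tool delta [-0.2082 -0.0044 -0.014 ] turn -0.011 n62: 3.339825717297651
```

>>> arm_command(moves="-0.045 -0.001 -0.005 -0.003 40;-0.045 -0.001 -0.005 0 40;-0.045 -0.001 -0.004 0 40;-0.035 0 0 0 40;0 0 0 0 40")

```text
clock: 4.95
position: [0.5243, 0.0829, 0.1861]
tool_rot: [177.4, 1.5, -83.3]
contact_force: [0.8, -0.6, -4.6]
gripper_width: 0.0506
```

```bash
python3 -c "
from h import *
delta([.5326,.1114,.20],-83)"
```

```text
clk 4.95 pos [0.5243 0.0829 0.1861] rot [177.41   1.51 -83.27] w 0.0506 F [ 0.8  -0.6  -4.59] M [-0.11 -0.07 -0.02]
tool delta [-0.0277 -0.011  -0.0137] turn -0.0047 n62: 0.5249263631303787
```

```bash
cat >> h.py <<'E'
def tz():
    from scipy.spatial.transform import Rotation as R
    r=R.from_euler('xyz',sense()['tool_rot'],degrees=True).as_matrix()
    print("toolz",r[:,2].round(3),"toolx",r[:,0].round(3))
E
python3 - <<'E'
from h import *
tz();delta([.5326,.1114,.17],-83)
p,d=snapshot("side");cv2.imwrite("pics/g3.png",cv2.resize(p[120:350,130:330],None,fx=3,fy=2.6))
E
```

```text
toolz [-0.048  0.021 -0.999] toolx [ 0.117 -0.993 -0.026]
clk 4.95 pos [0.5243 0.0829 0.1861] rot [177.41   1.51 -83.27] w 0.0506 F [ 0.8  -0.6  -4.59] M [-0.11 -0.07 -0.02]
tool delta [-0.0269 -0.0123  0.0162] turn -0.0047 n62: 0.5404143499142459
```

View pics/g3.png

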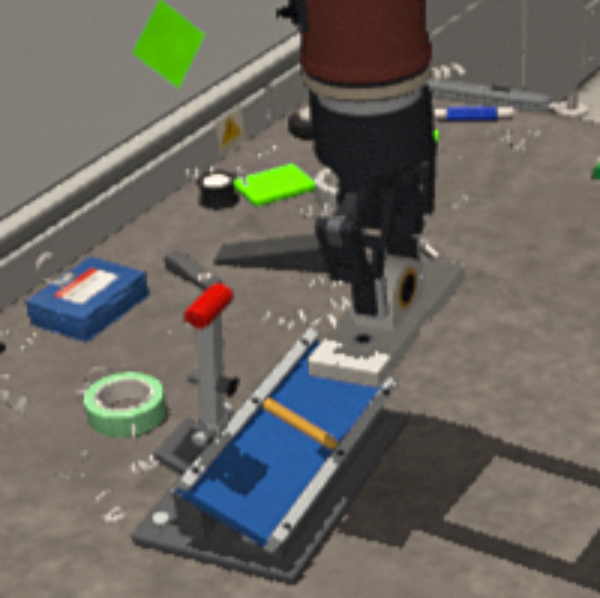

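>>> arm_command(moves="-0.014 -0.006 0 0 40;-0.014 -0.006 0.01 0 40;0 0 0.02 0 40;0 0 0.02 0 40;0 0 0 0 40")

```text
clock: 5.62
position: [0.53, 0.1122, 0.1297]
tool_rot: [177.1, 1.5, -83.6]
contact_force: [0.1, -0.6, -5.0]
gripper_width: 0.0505
```

```bash
python3 - <<'E'
from h import *
tz();delta([.5673,.1157,.128],-83)
E
```

```text
toolz [-0.054  0.02  -0.998] toolx [ 0.112 -0.993 -0.026]
clk 5.62 pos [0.53   0.1122 0.1297] rot [177.06   1.47 -83.56] w 0.0505 F [ 0.14 -0.57 -4.97] M [-0.06 -0.09  0.06]
tool delta [ 0.0007 -0.0375 -0.0003] turn -0.0098 n62: 0.6003909158570179
```

>>> arm_command(moves="0 -0.012 0 -0.005 40;0 -0.012 0 -0.005 40;0 -0.013 0 0 40;0 0 0 0 40")

```text
clock: 6.12
position: [0.5723, 0.1168, 0.1302]
tool_rot: [177.4, 1.5, -83.0]
contact_force: [0.5, -0.3, -4.9]
gripper_width: 0.0512
```

```bash
python3 - <<'E'
from h import *
tz();delta([.5673,.1157,.10],-83)
p,d=snapshot("side");cv2.imwrite("pics/g4.png",cv2.resize(p[160:350,130:330],None,fx=3,fy=3))
p,d=snapshot("top");cv2.imwrite("pics/g4t.png",cv2.resize(p[160:270,100:260],None,fx=4,fy=4))
E
```

```text
toolz [-0.049  0.02  -0.999] toolx [ 0.122 -0.992 -0.026]
clk 6.12 pos [0.5723 0.1168 0.1302] rot [177.37   1.49 -82.98] w 0.0512 F [ 0.49 -0.31 -4.86] M [-0.05 -0.01  0.01]
tool delta [0.0012 0.0038 0.0304] turn 0.0003 n62: 0.4903648148191043
```

View pics/g4.png

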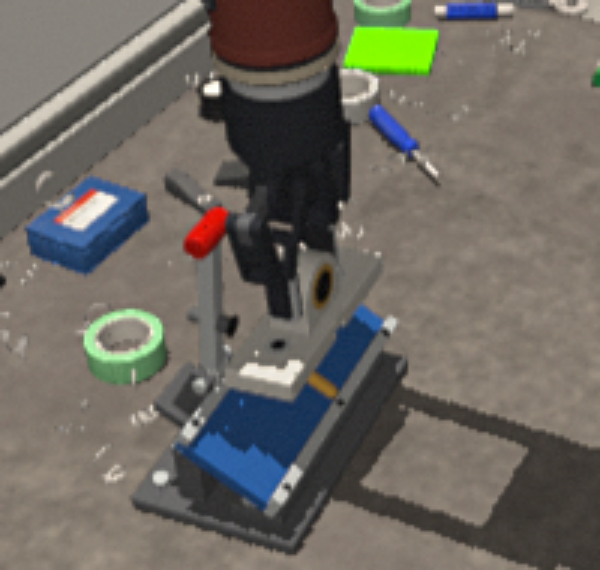

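View pics/g4t.png

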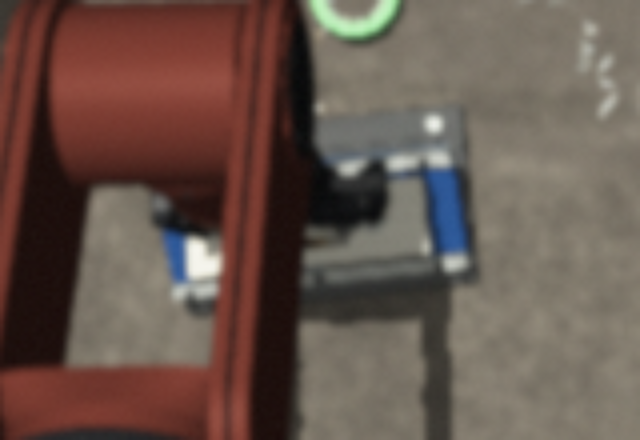

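>>> arm_command(moves="0.001 0.004 0.01 0 40;0 0 0.01 0 40;0 0 0.008 0 40;0 0 0 0 40")

```text
clock: 6.72
position: [0.5641, 0.1157, 0.0996]
tool_rot: [177.2, 1.5, -83.0]
contact_force: [0.2, -0.1, -5.0]
gripper_width: 0.051
```

```bash
python3 - <<'E'
from h import *
tz();delta([.5673,.1157,.085],-83)
E
```

```text
toolz [-0.051  0.02  -0.998] toolx [ 0.122 -0.992 -0.026]
clk 6.72 pos [0.5641 0.1157 0.0996] rot [177.21   1.5  -82.99] w 0.051 F [ 0.16 -0.09 -4.98] M [-0.07 -0.11  0.03]
tool delta [ 0.0008 -0.0039  0.0144] turn 0.0002 n62: 0.238823376404265
```

>>> arm_command(moves="0 -0.003 0.003 0 40;0 0 0.003 0 40;0 0 0.003 0 40;0 0 0 0 40", newtons=25)

```text
clock: 7.22
position: [0.568, 0.1163, 0.0926]
tool_rot: [177.3, 1.5, -83.0]
contact_force: [-1.2, -1.1, -4.4]
gripper_width: 0.0507
```

```bash
python3 - <<'E'
from h import *
delta([.5673,.1157,.085],-83)
E
```

```text
clk 7.22 pos [0.568  0.1163 0.0926] rot [177.33   1.46 -82.99] w 0.0507 F [-1.25 -1.05 -4.45] M [-0.28  0.27 -0.15]
tool delta [0.0007 0.0004 0.0076] turn 0.0001 n62: 0.12273834855258338
```

>>> arm_command(moves="0 0 0.003 0 40;0 0 0.003 0 40;0 0 0.003 0 40")

```text
clock: 7.6
position: [0.5684, 0.1168, 0.0911]
tool_rot: [177.4, 1.4, -83.0]
contact_force: [-11.1, -0.8, 18.3]
gripper_width: 0.0513
```

```bash
python3 - <<'E'
from h import *
delta([.5673,.1157,.08],-83)
p,d=snapshot("side");cv2.imwrite("pics/g5.png",cv2.resize(p[160:350,130:330],None,fx=3,fy=3))
E
```

```text
clk 7.6 pos [0.5684 0.1168 0.0911] rot [177.39   1.4  -82.95] w 0.0513 F [-11.1   -0.81  18.31] M [-0.97  1.8  -0.12]
tool delta [0.0012 0.0007 0.0111] turn 0.0008 n62: 0.1793498438761106
```

View pics/g5.png

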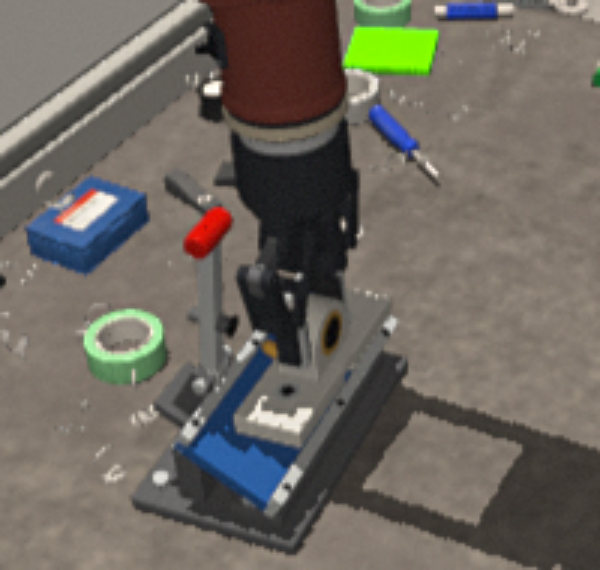

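>>> arm_command(moves="0 0.003 0 0 30;0 0.003 0.001 0 30;0 0.003 0.001 0 30", newtons=20)

```text
clock: 8.02
position: [0.5596, 0.1157, 0.0892]
tool_rot: [177.5, 1.4, -82.9]
contact_force: [-0.1, -0.2, -5.6]
gripper_width: 0.0508
```

```bash
python3 - <<'E'
from h import *
delta([.5673,.1157,.08],-83)
p,d=snapshot("side");cv2.imwrite("pics/g6.png",cv2.resize(p[160:350,130:330],None,fx=3,fy=3))
E
```

```text
clk 8.03 pos [0.5596 0.1157 0.0892] rot [177.5    1.41 -82.95] w 0.0508 F [-0.09 -0.21 -5.59] M [-0.04 -0.04  0.06]
tool delta [ 0.0012 -0.0081  0.0088] turn 0.001 n62: 0.19235875640342906
```

View pics/g6.png

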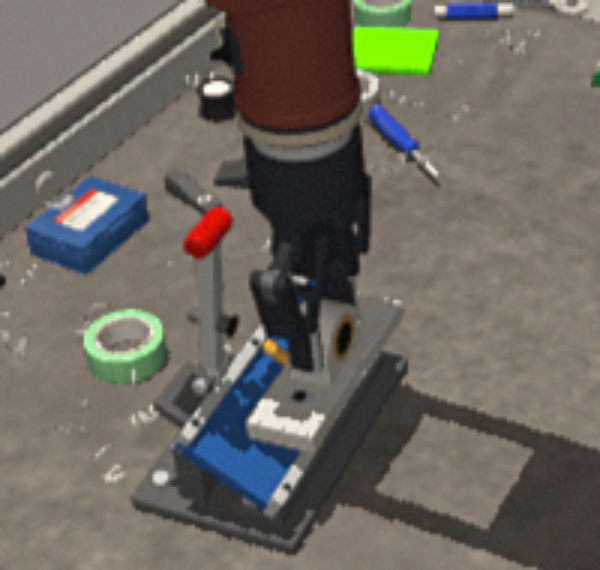

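>>> arm_command(moves="0 0 -0.008 0 30;0 0 -0.008 0 30;0 -0.01 0 0 30;0 -0.01 0 0 30;0 0 0 0 30", newtons=25)

```text
clock: 8.7
position: [0.5806, 0.1181, 0.1043]
tool_rot: [177.4, 1.4, -82.9]
contact_force: [-0.6, -0.1, -4.4]
gripper_width: 0.051
```

```bash
cat >> h.py <<'E'
ya_=np.radians(7.0);O_=np.array([.5812,.1259,.060]);hh=np.array([np.cos(ya_),np.sin(ya_),0]);ey_=np.array([-np.sin(ya_),np.cos(ya_),0])
ex_=np.array([hh[0]*np.cos(np.pi/6),hh[1]*np.cos(np.pi/6),.5]);ez_=np.cross(ex_,ey_)
def uy():
    q=sense()['position']-O_;print("u",round(float(q@hh),4),"y",round(float(q@ey_),4),"bed xyz",np.round([q@ex_,q@ey_,q@ez_],4))
E
python3 - <<'E'
from h import *
uy();st()
E
```

```text
u -0.0015 y -0.0077 bed xyz [ 0.0209 -0.0077  0.0392]
clk 8.7 pos [0.5806 0.1181 0.1043] rot [177.37   1.43 -82.93] w 0.051 F [-0.6  -0.06 -4.36] M [-0.01 -0.1   0.04]
tool delta [0. 0. 0.] turn 0.0 n62: 0.0
```

>>> arm_command(moves="0.001 0 0.003 0 30;0 0 0.003 0 30;0 0 0.002 0 30;0 0 0 0 30")

```text
clock: 9.2
position: [0.5809, 0.1171, 0.099]
tool_rot: [177.4, 1.4, -83.0]
contact_force: [-0.7, -0.7, -3.9]
gripper_width: 0.0507
```

```bash
python3 - <<'E'
from h import *
uy();st()
p,d=snapshot("side");cv2.imwrite("pics/g7.png",cv2.resize(p[160:350,130:330],None,fx=3,fy=3))
E
```

```text
u -0.0014 y -0.0087 bed xyz [ 0.0183 -0.0087  0.0345]
clk 9.2 pos [0.5809 0.1171 0.099 ] rot [177.41   1.39 -82.96] w 0.0507 F [-0.69 -0.69 -3.88] M [-0.11  0.05 -0.03]
tool delta [0. 0. 0.] turn 0.0 n62: 0.0
```

View pics/g7.png

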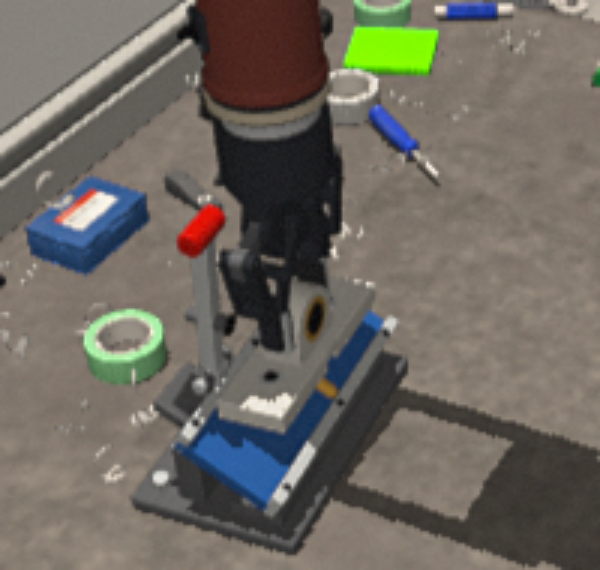

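>>> arm_command(moves="0 0 0.002 0 30;0 0 0 0 68;0 0 0 0 68;0 0 0 0 68")

```text
clock: 9.75
position: [0.5815, 0.1174, 0.099]
tool_rot: [177.5, 1.4, -82.9]
contact_force: [-1.7, 0.0, 0.0]
gripper_width: 0.0581
```

```bash
python3 - <<'E'
from h import *
uy();st()
p,d=snapshot("side");cv2.imwrite("pics/g8.png",cv2.resize(p[160:350,130:330],None,fx=3,fy=3))
E
```

```text
u -0.0008 y -0.0085 bed xyz [ 0.0188 -0.0085  0.0341]
clk 9.75 pos [0.5815 0.1174 0.099 ] rot [177.53   1.39 -82.93] w 0.0581 F [-1.7   0.01  0.02] M [-0.02  0.14  0.21]
tool delta [0. 0. 0.] turn 0.0 n62: 0.0
```

View pics/g8.png

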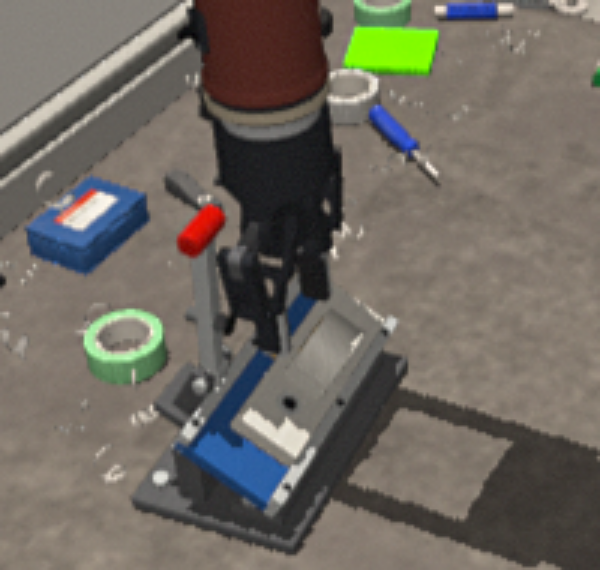

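>>> arm_command(moves="0 0 -0.02 0 68;0 0.01 -0.03 0 68;0 0.03 -0.05 0 68;0 0.05 -0.03 0 68;0 0.05 -0.02 0 68")

```text
clock: 10.42
position: [0.4497, 0.0965, 0.2631]
tool_rot: [177.7, 1.4, -83.0]
contact_force: [-0.7, -0.1, 1.1]
gripper_width: 0.0581
```

>>> arm_command(moves="0.05 0.02 -0.02 0 68;0.06 0 0 0 68;0.06 0 0 0 68;0 0 0 0 68")

```text
clock: 10.92
position: [0.4528, -0.0795, 0.2923]
tool_rot: [178.9, 0.9, -82.8]
contact_force: [-0.3, 1.0, 0.6]
gripper_width: 0.0582
```

```bash
cat > blk.py <<'E'
from h import *
import sys
def look(tag):
    st()
    for n in("side","top"):
        p,d=snapshot(n);np.savez(f"{n}_{tag}.npz",p=p,d=d)
        b=(165,220,285,350) if n=="side" else (120,170,240,250)
        cv2.imwrite(f"pics/{n}_{tag}.png",cv2.resize(p[b[1]:b[3],b[0]:b[2]],None,fx=4.5,fy=4.5,interpolation=cv2.INTER_CUBIC))
        C=cloud(n,d);hsv=cv2.cvtColor(p,cv2.COLOR_BGR2HSV);H,S,V=[hsv[...,i] for i in range(3)]
        Q=C-O_;x,y,z=Q@ex_,Q@ey_,Q@ez_
        reg=(d>0)&(abs(x)<.06)&(abs(y)<.11)
        wh=reg&(S<60)
        # feet: points with z 10..30, |y|>.03
        f=wh&(z>.011)&(z<.03)&(abs(x)<.033)&(abs(y)>.028)
        P=np.c_[x[f],y[f],z[f]]
        if len(P)<30: print(n,"few",len(P));continue
        A=np.c_[P[:,:2],np.ones(len(P))];k=np.ones(len(P),bool)
        for _ in range(5):
            c,*_r=np.linalg.lstsq(A[k],P[k,2],rcond=None);k=abs(P[:,2]-A@c)<.004
        P2=P[k]
        print(n,"feet n",k.sum(),"slopes x,y rad",c[:2].round(3),"z at origin",round(c[2],4),"rect",cv2.minAreaRect((P2[:,:2]*1000).astype(np.float32)),
          "x",np.percentile(P2[:,0],[1,99]).round(4),"y",np.percentile(P2[:,1],[1,99]).round(4))
        bl=reg&(H>100)&(H<125)&(S>100)&(abs(x)<.03);print("  floor z med",np.median(z[bl]).round(4))
        h=wh&(z>.035)&(z<.075)&(abs(y)<.06);print("  housing xyz",[np.percentile(a[h],[2,50,98]).round(4).tolist() for a in(x,y,z)])
        rd=(d>0)&((H<8)|(H>172))&(S>150)&(V>80)&(abs(Q[...,0])<.2)&(abs(Q[...,1]-.06)<.15)&(z>.02)
        a=np.array([x[rd].mean(),y[rd].mean(),z[rd].mean()]);print("  red",a.round(4),"q",np.arctan2(a[2]-.032,-(a[0]-.048)).round(3))
look(sys.argv[1])
E
python3 blk.py a
```

```text
clk 10.93 pos [ 0.4528 -0.0795  0.2923] rot [178.9    0.95 -82.81] w 0.0582 F [-0.34  1.04  0.62] M [ 0.05 -0.02  0.02]
tool delta [0. 0. 0.] turn 0.0 n62: 0.0
side feet n 637 slopes x,y rad [-0.004 -0.   ] z at origin 0.0173 rect ((-7.207439422607422, -8.344856262207031), (50.92786407470703, 153.0993194580078), 0.037056758999824524) x [-0.031   0.0178] y [-0.0825  0.0665]
  floor z med 0.001
  housing xyz [[-0.0207, -0.004, 0.0548], [-0.0223, 0.0076, 0.0585], [0.0365, 0.0551, 0.063]]
  red [0.1046 0.0648 0.1402] q 2.053
top feet n 426 slopes x,y rad [0.011 0.002] z at origin 0.0166 rect ((-7.510536193847656, -5.763755798339844), (50.26757049560547, 146.48780822753906), 0.4337823987007141) x [-0.0322  0.0174] y [-0.0734  0.0666]
  floor z med 0.0004
  housing xyz [[-0.0224, -0.0034, 0.0559], [-0.033, -0.0078, 0.0557], [0.0359, 0.0544, 0.0635]]
  red [0.1062 0.0585 0.1403] q 2.064
```

View pics/side_a.png

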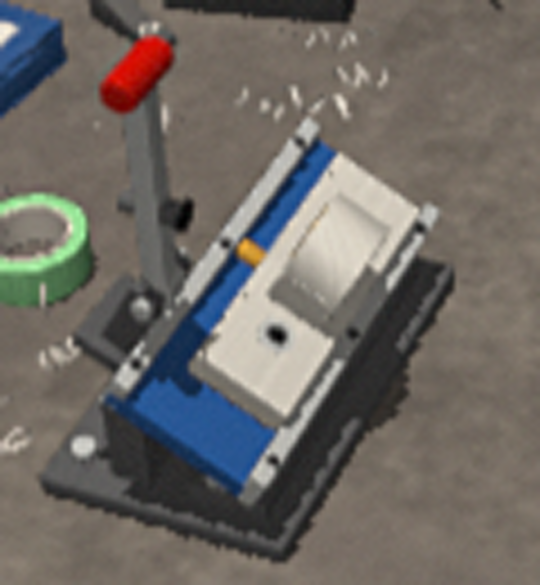

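View pics/top_a.png

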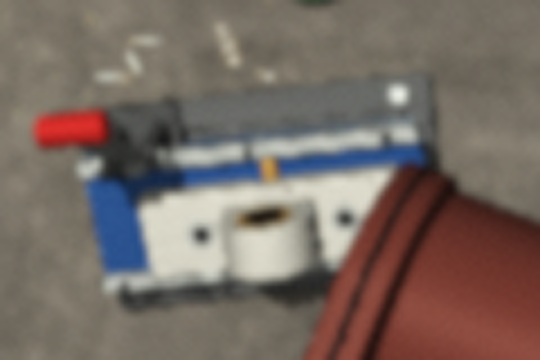

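The block came off the grip and dropped home. In both views the feet plane is parallel to the bed and about 16 mm above the floor, with x at about -7 mm and y at about -8 mm. Before swinging the clamp I'll confirm this by touch on the free foot.

```bash
python3 -c "
from h import *
delta([.5744,.0666,.14],-83)"
```

```text
clk 11.03 pos [ 0.4527 -0.0764  0.2919] rot [178.89   1.05 -82.6 ] w 0.0582 F [-0.32  0.52  1.02] M [-0.02 -0.02 -0.01]
tool delta [-0.1233 -0.1421  0.1515] turn 0.0069 n62: 3.864487398429141
```

>>> arm_command(moves="-0.025 -0.028 0.02 0 0;-0.025 -0.028 0.02 0 0;-0.025 -0.028 0.02 0 0;-0.025 -0.028 0.02 0 0;-0.015 -0.02 0.01 0 0")

```text
clock: 11.65
position: [0.5702, 0.0678, 0.2044]
tool_rot: [179.3, 1.0, -82.2]
contact_force: [0.2, -1.1, 0.6]
gripper_width: -0.0001
```

```bash
python3 -c "
from h import *
uy();delta([.5744,.0666,.10],-83)"
```

```text
u -0.018 y -0.0564 bed xyz [ 0.0566 -0.0564  0.134 ]
clk 11.65 pos [0.5702 0.0678 0.2044] rot [179.34   1.   -82.24] w -0.0001 F [ 0.18 -1.15  0.58] M [-0.02 -0.09  0.  ]
tool delta [ 0.0035 -0.0052  0.1043] turn 0.0133 n62: 1.6717184029037309
```

>>> arm_command(moves="0.001 -0.002 0.04 0 0;0.001 -0.002 0.04 0 0;0 0 0.02 0 0;0 0 0.006 0 0;0 0 0 0 0")

```text
clock: 12.28
position: [0.5731, 0.0807, 0.0973]
tool_rot: [179.5, 1.1, -81.4]
contact_force: [0.8, 0.8, 0.5]
gripper_width: 0.0
```

```bash
python3 -c "
from h import *
uy();st()"
```

```text
u -0.0136 y -0.0439 bed xyz [ 0.0069 -0.0439  0.0391]
clk 12.28 pos [0.5731 0.0807 0.0973] rot [179.45   1.12 -81.38] w 0.0 F [0.81 0.85 0.46] M [-0.01 -0.06 -0.01]
tool delta [0. 0. 0.] turn 0.0 n62: 0.0
```

>>> arm_command(moves="0.008 0 0 0.01 0;0.007 0 0 0.01 0;0 0 0.005 0 0;0 0 0 0 0")

```text
clock: 12.78
position: [0.5777, 0.0648, 0.0955]
tool_rot: [179.8, 1.1, -82.6]
contact_force: [0.2, 0.1, 0.3]
gripper_width: -0.0001
```

```bash
python3 -c "
from h import *
uy();st()"
```

```text
u -0.0109 y -0.0602 bed xyz [ 0.0083 -0.0602  0.0363]
clk 12.78 pos [0.5777 0.0648 0.0955] rot [179.77   1.05 -82.62] w -0.0001 F [0.23 0.14 0.31] M [-0.03  0.03 -0.04]
tool delta [0. 0. 0.] turn 0.0 n62: 0.0
```

>>> arm_command(moves="0 0 0.004 0 0;0 0 0.004 0 0;0 0 0.004 0 0;0 0 0 0 0")

```text
clock: 13.28
position: [0.5773, 0.0651, 0.0823]
tool_rot: [179.7, 1.1, -82.6]
contact_force: [0.5, -0.1, 1.1]
gripper_width: 0.0003
```

>>> arm_command(moves="0 0 0.003 0 0;0 0 0.003 0 0;0 0 0.002 0 0")

```text
clock: 13.65
position: [0.5778, 0.0654, 0.0754]
tool_rot: [179.8, 1.1, -82.6]
contact_force: [-8.0, -1.2, 18.8]
gripper_width: -0.0002
```

```bash
python3 -c "
from h import *
uy();st()"
```

```text
u -0.0108 y -0.0597 bed xyz [-0.0016 -0.0597  0.0188]
clk 13.65 pos [0.5778 0.0654 0.0754] rot [179.77   1.05 -82.6 ] w -0.0002 F [-7.98 -1.23 18.83] M [-0.08  1.19  0.05]
tool delta [0. 0. 0.] turn 0.0 n62: 0.0
```

The touch met a firm stop at TCP z ≈ 0.076. I calculated about 0.0785 for a seated block and 0.086 for one riding on the key, so the block is home. I'll retreat and go behind the clamp handle.

>>> arm_command(moves="0 0 -0.03 0 0;0 0 -0.06 0 0;0 0 -0.06 0 0;0 0 -0.06 0 0;0 0 -0.02 0 0")

```text
clock: 14.28
position: [0.5777, 0.0612, 0.3094]
tool_rot: [179.4, 1.1, -82.6]
contact_force: [-0.4, 0.1, -0.1]
gripper_width: 0.0002
```

```bash
python3 -c "
from h import *
uy();delta([.6255,.1918,.30],-83)"
```

```text
u -0.0114 y -0.0638 bed xyz [ 0.1148 -0.0638  0.2216]
clk 14.28 pos [0.5777 0.0612 0.3094] rot [179.45   1.1  -82.61] w 0.0002 F [-0.41  0.1  -0.07] M [ 0.   -0.04 -0.05]
tool delta [-0.1231 -0.0643  0.0111] turn 0.0068 n62: 2.229679323015058
```

>>> arm_command(moves="-0.03 -0.02 0 0 0;-0.03 -0.02 0 0 0;-0.03 -0.015 0 0 0;-0.03 -0.01 0 0 0;0 0 0 0 0")

```text
clock: 14.9
position: [0.6301, 0.1915, 0.3154]
tool_rot: [179.9, 1.0, -82.7]
contact_force: [0.5, -0.2, -1.2]
gripper_width: -0.0001
```

```bash
python3 blk.py b; python3 -c "
from h import *
uy();delta([.6255,.1918,.216],-83)"
```

```text
clk 14.9 pos [0.6301 0.1915 0.3154] rot [179.89   1.04 -82.72] w -0.0001 F [ 0.49 -0.21 -1.18] M [ 0.01  0.06 -0.01]
tool delta [0. 0. 0.] turn 0.0 n62: 0.0
side feet n 644 slopes x,y rad [ 0.002 -0.   ] z at origin 0.0173 rect ((-6.632038116455078, -8.368743896484375), (49.53353500366211, 152.5909881591797), 0.19967731833457947) x [-0.031   0.0178] y [-0.0824  0.0662]
  floor z med 0.0011
  housing xyz [[-0.0209, -0.0041, 0.0542], [-0.0224, 0.0076, 0.0586], [0.036, 0.0549, 0.0634]]
  red [0.1056 0.066  0.1493] q 2.027
top feet n 575 slopes x,y rad [-0.009 -0.   ] z at origin 0.0164 rect ((-6.704673767089844, -7.603515625), (150.74053955078125, 51.41129684448242), 89.96807861328125) x [-0.0312  0.0178] y [-0.0822  0.0659]
  floor z med 0.0005
  housing xyz [[-0.0218, -0.0036, 0.0559], [-0.0328, -0.0077, 0.0551], [0.0359, 0.0542, 0.0626]]
  red [0.2572 0.0468 0.5765] q 1.938
u 0.0561 y 0.057 bed xyz [0.1763 0.057  0.1931]
clk 15.0 pos [0.63   0.1893 0.3154] rot [179.87   0.98 -82.84] w 0.0 F [-0.52 -0.11  0.4 ] M [-0.05  0.05 -0.  ]
tool delta [-0.0013  0.0039  0.0994] turn 0.0028 n62: 1.5921281792895008
```

View pics/side_b.png

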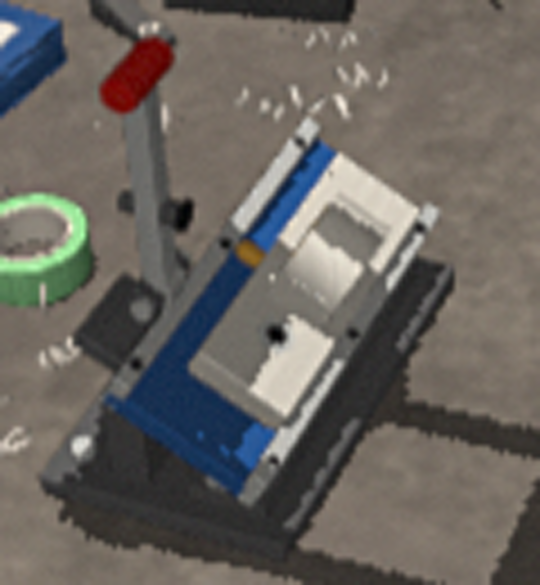

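>>> arm_command(moves="0 0 0.03 0 0;0 0 0.03 0 0;0 0 0.03 0 0;0 0 0.005 0 0;0 0 0 0 0")

```text
clock: 15.62
position: [0.6305, 0.1848, 0.2205]
tool_rot: [-179.9, 0.9, -83.2]
contact_force: [0.3, -0.9, 0.4]
gripper_width: -0.0002
```

```bash
python3 -c "
from h import *
uy();delta([.6255,.1918,.216],-83)"
```

```text
u 0.0561 y 0.0525 bed xyz [0.1288 0.0525 0.111 ]
clk 15.62 pos [0.6305 0.1848 0.2205] rot [-179.94    0.88  -83.17] w -0.0002 F [ 0.33 -0.86  0.42] M [ 0.01  0.01 -0.  ]
tool delta [-0.0074  0.0041  0.0046] turn -0.0029 n62: 0.15463716137545142
```

>>> arm_command(moves="-0.007 0.01 0.003 0 0;0 0.015 0 0 0;0 0.015 0 0 0;0 0.015 0 0 0;0 0 0 0 0")

```text
clock: 16.25
position: [0.5773, 0.1869, 0.2246]
tool_rot: [-179.0, 0.9, -83.2]
contact_force: [-0.4, 0.7, -0.5]
gripper_width: 0.0001
```

```bash
python3 -c "
from h import *
uy();delta([.6255,.1918,.216],-83)"
```

```text
u 0.0035 y 0.0611 bed xyz [0.0854 0.0611 0.1408]
clk 16.25 pos [0.5773 0.1869 0.2246] rot [-178.96    0.94  -83.18] w 0.0001 F [-0.36  0.66 -0.49] M [ 0.01 -0.01 -0.01]
tool delta [ 0.001  -0.0483  0.0095] turn -0.0031 n62: 0.7880609140658473
```

>>> arm_command(moves="0 -0.002 0.012 0 0;0 0.01 0.005 0 0;0 0.012 0.004 0 0;0 0.012 0.005 0 0;0 0 0 0 0")

```text
clock: 16.88
position: [0.5459, 0.1838, 0.1971]
tool_rot: [-178.7, 0.9, -83.2]
contact_force: [0.1, -0.3, 0.6]
gripper_width: -0.0006
```

```bash
python3 blk.py c; python3 -c "
from h import *
uy()"
```

```text
clk 16.88 pos [0.5459 0.1838 0.1971] rot [-178.69    0.95  -83.18] w -0.0006 F [ 0.1  -0.29  0.57] M [ 0.01  0.01 -0.  ]
tool delta [0. 0. 0.] turn 0.0 n62: 0.0
side feet n 641 slopes x,y rad [-0.001  0.001] z at origin 0.0174 rect ((-6.642658233642578, -8.69189453125), (49.752471923828125, 151.852294921875), 0.34668996930122375) x [-0.031   0.0178] y [-0.082   0.0665]
  floor z med 0.001
  housing xyz [[-0.0209, -0.0052, 0.0548], [-0.0241, 0.0057, 0.0543], [0.0363, 0.0548, 0.0628]]
  red [0.1647 0.0622 0.4676] q 1.833
top feet n 498 slopes x,y rad [-0.022 -0.001] z at origin 0.0164 rect ((-7.145559310913086, -4.651374816894531), (51.14751434326172, 156.1034698486328), 0.012324715033173561) x [-0.0321  0.0181] y [-0.082   0.0654]
  floor z med 0.0003
  housing xyz [[-0.022, -0.0024, 0.0538], [-0.0326, -0.0072, 0.0576], [0.0371, 0.0544, 0.0641]]
  red [0.1838 0.0509 0.4891] q 1.86
u -0.0273 y 0.0618 bed xyz [0.0452 0.0618 0.1329]
```

View pics/side_c.png

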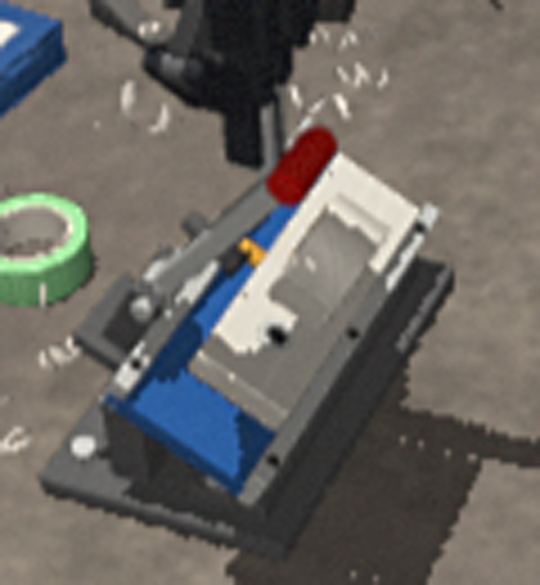

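>>> arm_command(moves="0 -0.003 -0.02 0 0;0 0 -0.022 0 0;0 0.015 0 0 0;0 0.015 0 0 0;0 0 0 0 0")

```text
clock: 17.6
position: [0.5138, 0.1794, 0.2373]
tool_rot: [-179.1, 1.0, -83.2]
contact_force: [-0.2, 0.0, 0.5]
gripper_width: -0.0003
```

```bash
python3 -c "
from h import *
uy();st()"
```

```text
u -0.0604 y 0.0614 bed xyz [0.0364 0.0614 0.1837]
clk 17.6 pos [0.5138 0.1794 0.2373] rot [-179.14    0.95  -83.18] w -0.0003 F [-0.18  0.01  0.45] M [-0.03 -0.02  0.02]
tool delta [0. 0. 0.] turn 0.0 n62: 0.0
```

>>> arm_command(moves="0 0 0.02 0 0;0 0.003 0.015 0 0;0 0.006 0.015 0 0;0 0.006 0.015 0 0;0 0 0 0 0")

```text
clock: 18.23
position: [0.483, 0.1762, 0.1738]
tool_rot: [178.8, 0.7, -83.0]
contact_force: [0.4, 0.5, -0.5]
gripper_width: 0.0001
```

```bash
python3 blk.py d; python3 -c "
from h import *
uy()"
```

```text
clk 18.23 pos [0.483  0.1762 0.1738] rot [178.82   0.72 -83.04] w 0.0001 F [ 0.43  0.51 -0.52] M [-0.    0.02 -0.03]
tool delta [0. 0. 0.] turn 0.0 n62: 0.0
side feet n 465 slopes x,y rad [0.002 0.   ] z at origin 0.0174 rect ((-6.682884216308594, 0.5354995727539062), (49.596195220947266, 137.03958129882812), 0.22923678159713745) x [-0.0312  0.0177] y [-0.0642  0.0673]
  floor z med 0.0011
  housing xyz [[-0.0207, 0.0013, 0.0561], [-0.0226, 0.0152, 0.0592], [0.0355, 0.0462, 0.0673]]
  red [0.1377 0.0631 0.46  ] q 1.777
top feet n 550 slopes x,y rad [0.002 0.002] z at origin 0.0166 rect ((-7.156026840209961, -8.345512390136719), (51.04976272583008, 152.18002319335938), 0.1472051739692688) x [-0.0317  0.0178] y [-0.082   0.0652]
  floor z med 0.0005
  housing xyz [[-0.0213, 0.0, 0.0541], [-0.0326, -0.0045, 0.0586], [0.0372, 0.0549, 0.0668]]
  red [0.1584 0.0539 0.4776] q 1.814
u -0.0894 y 0.062 bed xyz [-0.02    0.062   0.1441]
```

View pics/side_d.png

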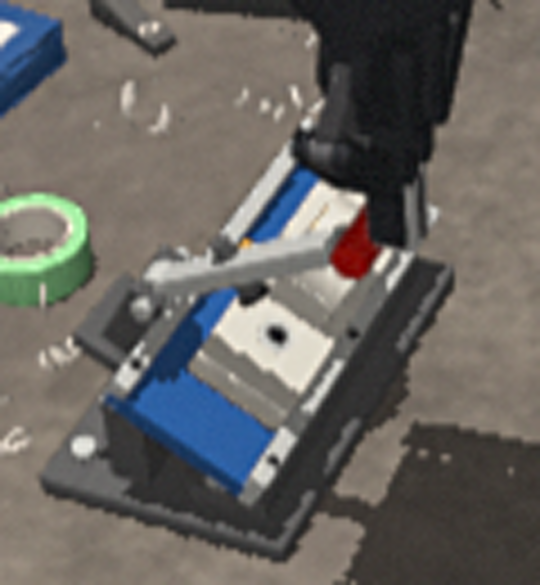

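>>> arm_command(moves="0 0 0.015 0 0;0 -0.001 0.015 0 0;0 -0.001 0.015 0 0;0 -0.001 0.01 0 0;0 0 0 0 0")

```text
clock: 18.95
position: [0.4671, 0.1743, 0.1128]
tool_rot: [176.3, 0.6, -83.0]
contact_force: [-0.3, 0.2, 0.5]
gripper_width: 0.0001
```

```bash
python3 -c "
from h import *
uy();st()"
```

```text
u -0.1074 y 0.062 bed xyz [-0.0666  0.062   0.0994]
clk 18.95 pos [0.4671 0.1743 0.1128] rot [176.35   0.55 -82.97] w 0.0001 F [-0.33  0.24  0.5 ] M [-0.03  0.04  0.  ]
tool delta [0. 0. 0.] turn 0.0 n62: 0.0
```

```bash
python3 blk.py e|grep -v hous
```

```text
clk 18.95 pos [0.4671 0.1743 0.1128] rot [176.35   0.55 -82.97] w 0.0001 F [-0.33  0.24  0.5 ] M [-0.03  0.04  0.  ]
tool delta [0. 0. 0.] turn 0.0 n62: 0.0
side feet n 408 slopes x,y rad [-0.032 -0.008] z at origin 0.0173 rect ((-6.674497604370117, -6.3171844482421875), (49.889591217041016, 150.19041442871094), 0.05099993571639061) x [-0.0306  0.018 ] y [-0.0785  0.0674]
  floor z med 0.0009
  red [0.107  0.0662 0.4075] q 1.727
top feet n 539 slopes x,y rad [0.006 0.006] z at origin 0.0164 rect ((-7.496986389160156, -9.031410217285156), (148.0513153076172, 50.654056549072266), 89.96183013916016) x [-0.0321  0.0171] y [-0.0824  0.0624]
  floor z med 0.0004
  red [0.1269 0.0539 0.4285] q 1.767
```

View pics/side_e.png

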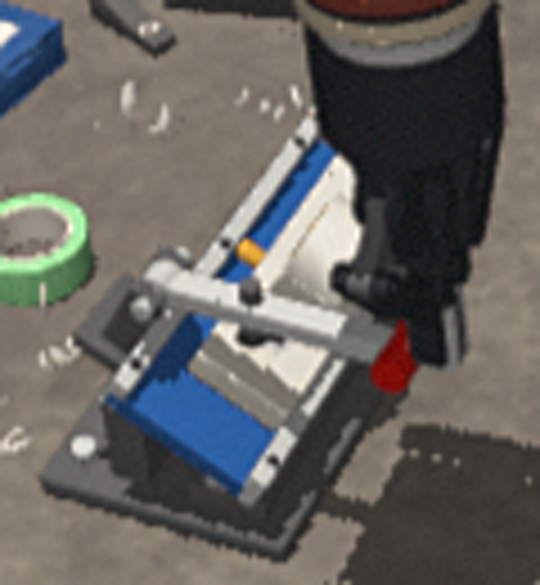

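>>> arm_command(moves="0 0.005 -0.02 0 0;0 0 -0.025 0 0;0 -0.015 0 0 0;0 -0.015 0 0 0;0 0 0 0 0")

```text
clock: 19.68
position: [0.5017, 0.1783, 0.1608]
tool_rot: [177.1, 0.6, -83.0]
contact_force: [0.7, 0.3, 0.1]
gripper_width: 0.0003
```

```bash
python3 -c "
from h import *
uy();st()"
```

```text
u -0.0725 y 0.0616 bed xyz [-0.0124  0.0616  0.1236]
clk 19.68 pos [0.5017 0.1783 0.1608] rot [177.07   0.61 -83.  ] w 0.0003 F [0.67 0.25 0.06] M [-0.01  0.01  0.03]
tool delta [0. 0. 0.] turn 0.0 n62: 0.0
```

>>> arm_command(moves="0 0 0.02 0 0;0 0 0.02 0 0;0 -0.002 0.015 0 0;0 -0.003 0.01 0 0;0 0 0 0 0")

```text
clock: 20.3
position: [0.5031, 0.179, 0.0921]
tool_rot: [177.0, 0.6, -83.0]
contact_force: [-0.1, -0.1, -1.2]
gripper_width: -0.0002
```

```bash
python3 -c "
from h import *
uy();st()"
```

```text
u -0.0711 y 0.0622 bed xyz [-0.0455  0.0622  0.0634]
clk 20.3 pos [0.5031 0.179  0.0921] rot [176.95   0.6  -83.02] w -0.0002 F [-0.14 -0.09 -1.18] M [ 0.06 -0.04 -0.02]
tool delta [0. 0. 0.] turn 0.0 n62: 0.0
```

>>> arm_command(moves="0 0 0.01 0 0;0 0 0.007 0 0;0 0 0.005 0 0;0 0 0.004 0 0")

```text
clock: 20.8
position: [0.5054, 0.1797, 0.0678]
tool_rot: [177.4, 0.6, -83.0]
contact_force: [-1.0, -0.5, 15.0]
gripper_width: -0.0002
```

```bash
python3 blk.py f|grep -v hous;  python3 -c "
from h import *
uy()"
```

```text
clk 20.8 pos [0.5054 0.1797 0.0678] rot [177.43   0.63 -83.02] w -0.0002 F [-1.03 -0.47 15.  ] M [-0.15  0.11 -0.04]
tool delta [0. 0. 0.] turn 0.0 n62: 0.0
side feet n 127 slopes x,y rad [0.013 0.012] z at origin 0.0162 rect ((-7.131614685058594, -10.461441040039062), (158.1617431640625, 49.723628997802734), 89.65748596191406) x [-0.0315  0.0177] y [0.0281 0.0673]
  floor z med 0.0011
  red [0.1001 0.067  0.371 ] q 1.723
top feet n 492 slopes x,y rad [0.011 0.001] z at origin 0.0165 rect ((-7.081520080566406, -13.12908935546875), (51.066017150878906, 139.5445556640625), 0.4245971143245697) x [-0.0319  0.0172] y [-0.0822  0.0556]
  floor z med 0.0002
  red [0.1154 0.0529 0.4052] q 1.75
u -0.0686 y 0.0627 bed xyz [-0.0554  0.0627  0.0413]
```

View pics/side_f.png

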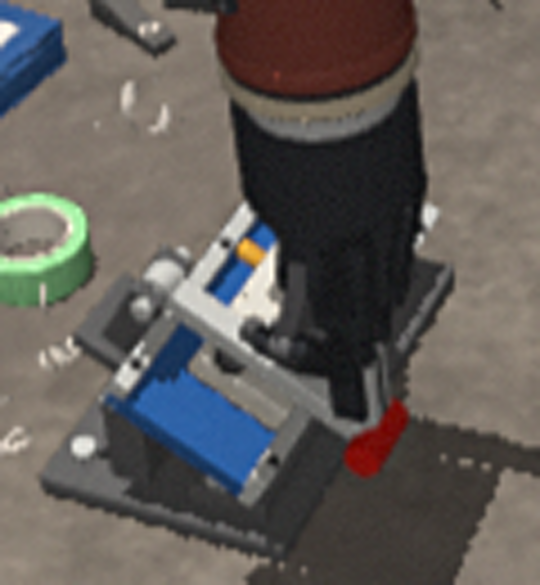

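>>> arm_command(moves="0 0 0.005 0 0;0 0 0.004 0 0")

```text
clock: 21.15
position: [0.5061, 0.1799, 0.0667]
tool_rot: [177.4, 0.6, -83.0]
contact_force: [-16.6, -4.2, 39.6]
gripper_width: 0.0
```

```bash
python3 -c "
from h import *
st();uy()"
```

```text
clk 21.15 pos [0.5061 0.1799 0.0667] rot [177.41   0.58 -82.97] w 0.0 F [-16.61  -4.23  39.58] M [-0.82  2.86  0.04]
tool delta [0. 0. 0.] turn 0.0 n62: 0.0
u -0.0679 y 0.0627 bed xyz [-0.0555  0.0627  0.0397]
```

Solid stop at about 40 N: the pad is down on the foot. I'll lift clear and check.

>>> arm_command(moves="0 0 -0.02 0 0;0 0 -0.05 0 0;0 0 -0.05 0 0;0 0 -0.06 0 0;0.02 0.04 -0.04 0 0")

```text
clock: 21.78
position: [0.4754, 0.1539, 0.2878]
tool_rot: [176.6, 0.6, -82.9]
contact_force: [0.4, -0.3, 0.9]
gripper_width: -0.0002
```

>>> arm_command(moves="0.06 0.01 0 0 0;0.06 0 0 0 0;0.06 0 0 0 0;0.04 0 0 0 0;0 0 0 0 0")

```text
clock: 22.4
position: [0.4919, -0.0712, 0.2884]
tool_rot: [176.8, 0.6, -82.8]
contact_force: [0.4, 0.8, 0.3]
gripper_width: -0.0001
```

```bash
sed -i 's/(z>.02)$/(z>.0)\&(z<.2)\&(abs(y-.06)<.04)/; s/&(z>\.02)$/\&(z>.0)\&(z<.2)\&(abs(y-.06)<.04)/' blk.py; python3 blk.py g; python3 - <<'E'
from h import *
a=np.load("top0.npz")["p"];b=np.load("top_g.npz")["p"];cv2.imwrite("pics/top_full.png",b)
E
```

```text
clk 22.4 pos [ 0.4919 -0.0712  0.2884] rot [176.83   0.61 -82.75] w -0.0001 F [0.37 0.8  0.26] M [ 0.02 -0.03 -0.01]
tool delta [0. 0. 0.] turn 0.0 n62: 0.0
side feet n 423 slopes x,y rad [ 0.011 -0.002] z at origin 0.0174 rect ((-6.621946334838867, -8.566192626953125), (49.53293228149414, 155.62554931640625), 0.207924023270607) x [-0.0309  0.018 ] y [-0.0844  0.0671]
  floor z med 0.0011
  housing xyz [[-0.0522, -0.0045, 0.0545], [-0.0227, 0.0136, 0.0596], [0.0364, 0.0472, 0.0627]]
  red [-0.0677  0.0638  0.0389] q 0.06
top feet n 175 slopes x,y rad [-0.    -0.033] z at origin 0.0182 rect ((-7.4438934326171875, 42.410709381103516), (28.30121612548828, 49.54920196533203), 89.96147918701172) x [-0.032   0.0168] y [0.0284 0.0564]
  floor z med 0.0005
  housing xyz [[-0.0546, 0.0019, 0.0541], [-0.0065, 0.053, 0.0595], [0.0354, 0.0406, 0.0623]]
  red [-0.0668  0.0574  0.0389] q 0.06
```

View pics/side_g.png

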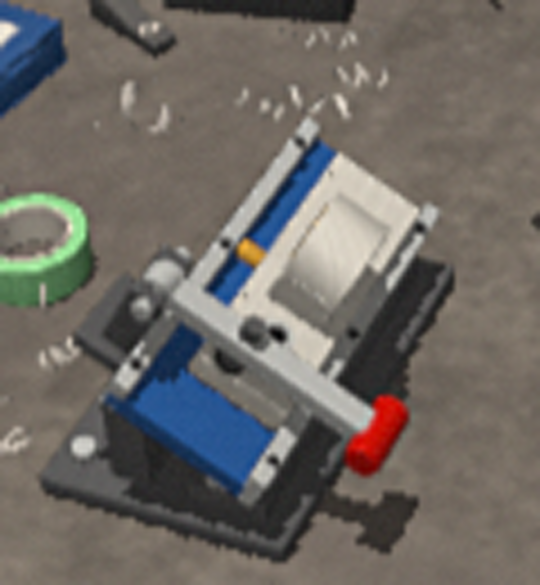

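View pics/top_full.png

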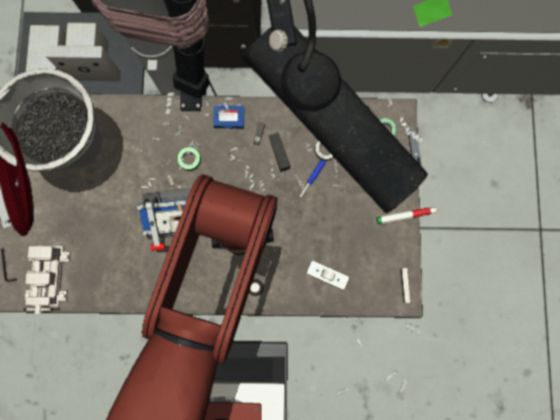

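```bash
python3 - <<'E'
from h import *
for n in("side","top"):
    C=cloud(n,np.load(f"{n}_g.npz")["d"]);Q=C-O_;x,y,z=Q@ex_,Q@ey_,Q@ez_
    m=(x>-.052)&(x<.03)&(abs(y-.061)<.005)&(z>.029)&(z<.06)
    c=np.polyfit(x[m],z[m],1);k=abs(z[m]-np.polyval(c,x[m]))<.003;c=np.polyfit(x[m][k],z[m][k],1)
    print(n,m.sum(),"slope",c.round(3),"z med",np.median(z[m]).round(4))
# bystanders: compare colour masks before/after
for n in("side","top"):
    a=np.load(f"{n}0.npz")["p"].astype(int);b=np.load(f"{n}_g.npz")["p"].astype(int)
    print(n,"diff px",[(nm,int((abs(a-b).max(-1)[s]>60).sum())) for nm,s in ((("tape",np.s_[260:290,155:190]),("wedge",np.s_[208:226,200:245]),("marker",np.s_[158:190,328:346])) if n=="side" else (("tape",np.s_[145:172,175:203]),("wedge",np.s_[130:172,266:292]),("marker",np.s_[205:224,376:438])))])
E
```

```text
side 251 slope [0.02  0.039] z med 0.0388
top 116 slope [0.023 0.039] z med 0.0383
side diff px [('tape', 0), ('wedge', 0), ('marker', 8)]
top diff px [('tape', 0), ('wedge', 0), ('marker', 0)]
```

```bash
python3 -c "
from bench import *
print(sign_off())"
```

```text
the job is handed in; nothing more can be done
None
```

The block is seated over the brass key and the clamp is closed onto its foot. I handed the job in at about 22.5 s of the 72 s allowed; it reports no verdict.

**How it went:** I pinched the block by its housing and lowered it level into the channel. A first try to swivel it flat by pressing failed. I moved it uphill and opened the fingers, and it tipped flat and dropped over the key.

**Seating:** Before touching the clamp, I measured the block in both camera views:
- **Height:** the feet were about 16 mm above the bed floor, so the underside was within 1 mm of it.
- **Tilt and yaw:** tilt was about 0.01 rad at most (one noisy reading gave 0.02) and yaw about 0.
- **Position:** y was about -8 mm, and x about -7 mm with the block resting against the lower rail. Both are within the limits.
- **Feel test:** pressing the free foot with about 20 N met a firm stop at 76 mm, against 78.5 mm expected for a seated block and 86 mm for one riding on the key.

**Clamp:** I pushed it over with the shut fingers, first from behind the handle and then from above, until it stopped solidly with about 40 N on the fingers. The top face of the clamp arm gives an angle of about -0.02 rad in both views. A cruder reading from the handle gave 0.06, right at the limit, but that one is biased by the visible side of the bar.

**Weak points:**
- The clamp handle moved about 0.05 rad further open while I lowered the block, probably nudged by the gripper or the block.
- The tool tilted up to about 4 degrees over the row moves, and I could not correct it.
- The last top view of the feet was partly hidden by the robot.
- The tape, wedge and marker show no movement in the images. The cap was only checked by eye.

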